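Sort roller sleeves with a go/no-go plug gauge

ROBOT

A 6-joint arm with a two-finger parallel gripper is mounted at the origin on a cart in front of the work surface, level with it; the furniture and walls round the work are solid. World frame = base frame: x ahead of the robot, y to its left, z up, the work surface at z = 0. Lengths are in m, angles in degrees, forces in N, time in s.
With the tool pointing down it reaches from about 0.375 to 0.9 m from the base axis. Payload 3.1 kg.
Tool frame: the origin (TCP) lies at the very end of the fingers, on their centre line; the grasp point (between the pads) lies 19 mm behind it; z points along the fingers, y is the direction in which the jaws open and shut (so a half turn about z gives the same grasp; the last joint's range is limited). The gripper opens to 87 mm and grips with 3 to 60 N. Pads are 19 mm wide; open, the fingers measure 117 mm over their backs; the gripper's body (75 mm by 190 mm) begins 51 mm behind the grasp point.
Start: joints at [-81.847, 30.224, 82.088, -0, 67.689, -10.227], TCP at [0.197, -0.593, 0.223] pointing down, gripper open.
Joint ranges: [-176.69, 176.69], [-43.24, 126.21], [12.49, 139.97], [-82, 262], [0, 151.66], [-163.58, 163.58]. Speed limits (degrees/s): [159.86, 159.86, 180, 180, 180, 180].

INTERFACE

Orientations are given as a 3x3 rotation matrix whose columns are the frame's x, y, z axes.
In Python, from rig import read_state, capture, hand_in gives the robot as it stands. The module is installed in compiled form; this text tells all that it offers.
- The arm moves only by the tool send_rows, never from a script. Its argument "moves" is one flat list of numbers, 7 for each row, row after row: the turn, a rotation vector about the world's x, y, z in degrees, then the shift along the world's x, y, z in cm, then the gripper's target within -1 to 1 (fully open at 1, half-way at 0, shut at -1). In form: [rx, ry, rz, tx, ty, tz, hand, rx, ry, rz, tx, ty, tz, hand, ...]. A call has 1 to 20 rows; each row shifts and turns the commanded pose from where the row before left it; what a row does not reach is not made up. A row lasts 1/10 s, in which the tool goes at most 50 mm and 8.59 degrees, less where a joint would pass 70% of its speed; a pose out of reach is approached as far as the arm can. A call with a gripper value outside its range is refused whole. The fingers move at their own pace and stop on an object; the grip force is fixed at half the most. Time passes only in rows, so rows that do not move let the fingers close. It gives the time, the measured TCP pose, the force and the opening at its end, in the units of the state.
- read_state(): the state, without advancing time (a new reading comes with each control period).
- capture(name): name is "scene" or "top" or "wrist"; returns a dict with "pixels" (400x640x3 uint8, red, green, blue), "vertical_fov" (degrees; the focal length in pixels is half the picture's height over the tangent of half this angle, whatever the lens; pixels are square), "cx", "cy" (the principal point, pixels), "rvec" (rotation vector, rad) and "tvec" (3), from world to camera coordinates, as OpenCV has them. Camera axes: x right, y down, z forward; pixel columns grow to the right and rows downward; lengths in m; the calibration is good to about 2 mm. A picture is of the moment at which its call begins. There is no depth.
- hand_in(): hands the job in, once; it reports no verdict.
The state is a dict: "time_s": time; "joint_positions": joint angles; "qvel": joint speeds; "tau": joint torques, N m; "position": TCP position; "tcp_rot": TCP orientation; "force": force on the tool from outside, world axes, zero at the start; "moment": the same for the moment, N m; "opening": opening from 0.0 (shut) to 1.0 (fully open).
Only numpy, scipy, OpenCV 4.12 (cv2) and the standard library are available. Lean on these libraries where they do the work, as an engineer would, in place of code of your own. Each camera call takes 0.05 s, during which the arm holds its last target.

TASK

Take the stepped plug gauge from its rack and, going along the row of roller sleeves from left to right so that none is missed, try it lightly in each bore until it stops, or until the no-go step is well inside: a sleeve is good if the thinner go step enters all the way and the thicker no-go step does not. Hang the gauge back fully home in its rack, seat the good sleeves upright and fully home in the recesses of the white carrier and put the others, too tight or worn too wide, in the grey bin. Leave the other parts on the trolley alone.

Things in the scene. Friction and masses are not known exactly. Their poses are not given: they have to be found in the camera images.
- sleeve_1a_centre (a point): one of two sleeves that may stand at place 1 of the row, the first from the left; only one is there. Dark grey rubber tube on a steel liner, 52 mm outside, 60 mm high, standing, open at both ends, 0.18 kg; grasp across the outside. Point: its centre, 30 mm above the underside and below the upper rim; z is its axis. Bore 20 (too tight), 26 (good) or 32 mm (worn): try the gauge.
- sleeve_1b_centre (a point): one of two sleeves that may stand at place 1 of the row, the first from the left; only one is there. Dark grey rubber tube on a steel liner, 52 mm outside, 60 mm high, standing, open at both ends, 0.18 kg; grasp across the outside. Point: its centre, 30 mm above the underside and below the upper rim; z is its axis. Bore 20 (too tight), 26 (good) or 32 mm (worn): try the gauge.
- sleeve_2a_centre (a point): one of two sleeves that may stand at place 2 of the row, the second; only one is there. Dark grey rubber tube on a steel liner, 52 mm outside, 60 mm high, standing, open at both ends, 0.18 kg; grasp across the outside. Point: its centre, 30 mm above the underside and below the upper rim; z is its axis. Bore 20 (too tight), 26 (good) or 32 mm (worn): try the gauge.
- sleeve_2b_centre (a point): one of two sleeves that may stand at place 2 of the row, the second; only one is there. Dark grey rubber tube on a steel liner, 52 mm outside, 60 mm high, standing, open at both ends, 0.18 kg; grasp across the outside. Point: its centre, 30 mm above the underside and below the upper rim; z is its axis. Bore 20 (too tight), 26 (good) or 32 mm (worn): try the gauge.
- sleeve_3a_centre (a point): one of two sleeves that may stand at place 3 of the row, the third; only one is there. Dark grey rubber tube on a steel liner, 52 mm outside, 60 mm high, standing, open at both ends, 0.18 kg; grasp across the outside. Point: its centre, 30 mm above the underside and below the upper rim; z is its axis. Bore 20 (too tight), 26 (good) or 32 mm (worn): try the gauge.
- sleeve_3b_centre (a point): one of two sleeves that may stand at place 3 of the row, the third; only one is there. Dark grey rubber tube on a steel liner, 52 mm outside, 60 mm high, standing, open at both ends, 0.18 kg; grasp across the outside. Point: its centre, 30 mm above the underside and below the upper rim; z is its axis. Bore 20 (too tight), 26 (good) or 32 mm (worn): try the gauge.
- sleeve_4a_centre (a point): one of two sleeves that may stand at place 4 of the row, the fourth (may be empty); only one is there. Dark grey rubber tube on a steel liner, 52 mm outside, 60 mm high, standing, open at both ends, 0.18 kg; grasp across the outside. Point: its centre, 30 mm above the underside and below the upper rim; z is its axis. Bore 20 (too tight), 26 (good) or 32 mm (worn): try the gauge.
- sleeve_4b_centre (a point): one of two sleeves that may stand at place 4 of the row, the fourth (may be empty); only one is there. Dark grey rubber tube on a steel liner, 52 mm outside, 60 mm high, standing, open at both ends, 0.18 kg; grasp across the outside. Point: its centre, 30 mm above the underside and below the upper rim; z is its axis. Bore 20 (too tight), 26 (good) or 32 mm (worn): try the gauge.
- gauge_grip (a point): stepped steel plug gauge, 140 mm long, hanging upright in its rack, handle up, 0.25 kg. Point: middle of the handle (26 mm across, 62 mm long), on the axis 110 mm above the tip; z up the axis. From the tip up: go step 23 mm across, 30 mm long; no-go step 29 across, 18 long; neck 16 across, 24 long; collar 44 across, 6 thick; handle.
- gauge_collar (a point): point on the gauge's axis at the underside of its collar, 72 mm above the tip, 38 mm below the grip point
- gauge_tip (a point): lower end of the gauge's go step, on the axis. In a tight bore it stops at the sleeve's upper rim; in a good bore it goes in 30 mm, until the no-go step meets the rim; in a worn bore it goes deeper, down to the trolley at 60 mm
- rack_seat (a point): where the centre of the collar's underside rests when the gauge hangs in the fixed grey rack, 92 mm above the trolley (tip then 14 mm over the rack's foot). Fork with a 22 mm wide slot, 6 mm thick, open to this point's -x (prongs end 38 mm that way), +x to the rack's back, z up. To free the gauge lift it 6 to 14 mm over two 4 mm studs, then draw it out level to -x; it goes back the same way.
- gauge_rack: the rack: painted steel bracket, foot 92 x 74 mm, 98 mm high, upright at its back; its origin is on the trolley under the seat, axes as the seat's. The seated collar has 1.5 mm of play inside 5 mm high lips at both sides and the back. The no-go step is too thick to pass up through the slot
- recess_1 (a point): carrier, a fixed white nylon block 300 x 88 x 28 mm with four round recesses in a row, 56 mm across, 12 mm deep, 70 mm apart: centre of the floor of recess 1, 16 mm above the trolley. x runs along the row, z up. A sleeve that is seated here stands on this floor, its centre 30 mm above it.
- recess_2 (a point): carrier, a fixed white nylon block 300 x 88 x 28 mm with four round recesses in a row, 56 mm across, 12 mm deep, 70 mm apart: centre of the floor of recess 2, 16 mm above the trolley. x runs along the row, z up. A sleeve that is seated here stands on this floor, its centre 30 mm above it.
- recess_3 (a point): carrier, a fixed white nylon block 300 x 88 x 28 mm with four round recesses in a row, 56 mm across, 12 mm deep, 70 mm apart: centre of the floor of recess 3, 16 mm above the trolley. x runs along the row, z up. A sleeve that is seated here stands on this floor, its centre 30 mm above it.
- recess_4 (a point): carrier, a fixed white nylon block 300 x 88 x 28 mm with four round recesses in a row, 56 mm across, 12 mm deep, 70 mm apart: centre of the floor of recess 4, 16 mm above the trolley. x runs along the row, z up. A sleeve that is seated here stands on this floor, its centre 30 mm above it.
- bin_floor (a point): fixed grey plastic bin, 158 x 220 x 86 mm, open at the top: centre of its floor, 3 mm above the trolley. Inside it measures 128 mm along x and 188 mm along y; the rim is 83 mm above the floor.
- split_clamp: bystander: steel clamp block 76 x 80 x 56 mm; origin at the centre of its underside
- nylon_block: bystander (not always there): white nylon block 24 x 50 x 24 mm; origin at the centre of its underside
- drilled_plate: bystander: steel block with an upright stub, 34 x 82 x 57 mm; origin at the centre of its underside
Mind the look-alikes: they are no part of the job. Leave any brown or yellow look-alike of the part that bears gauge_grip alone.

How it is judged (in metres and radians):
On the way, in this order (a step that is already met when the one before it is completed fails the run):
1. the gauge is drawn out of its rack (horizontal distance between gauge_collar and rack_seat above 0.06 m), for 0.1 s.
2. the gauge has been tried in the sleeve at place 1: on the rim of a tight one, in a good one until the no-go step is at the rim, in a worn one more than 35 mm deep (((z of gauge_tip in the frame of sleeve_1a_centre between -0.006 and 0.005 m and horizontal distance between gauge_tip and sleeve_1a_centre below 0.008 m) or (z of gauge_tip in the frame of sleeve_1b_centre between -0.04 and -0.005 m and horizontal distance between gauge_tip and sleeve_1b_centre below 0.008 m))), for 0.1 s.
3. the gauge has been tried in the sleeve at place 2: on the rim of a tight one, in a good one until the no-go step is at the rim, in a worn one more than 35 mm deep (((z of gauge_tip in the frame of sleeve_2a_centre between 0.022 and 0.034 m and horizontal distance between gauge_tip and sleeve_2a_centre below 0.008 m and contact force between plug_gauge and sleeve_2a above 0.5 N) or (z of gauge_tip in the frame of sleeve_2b_centre between -0.006 and 0.005 m and horizontal distance between gauge_tip and sleeve_2b_centre below 0.008 m))), for 0.1 s.
4. the gauge has been tried in the sleeve at place 3: on the rim of a tight one, in a good one until the no-go step is at the rim, in a worn one more than 35 mm deep (((z of gauge_tip in the frame of sleeve_3a_centre between -0.006 and 0.005 m and horizontal distance between gauge_tip and sleeve_3a_centre below 0.008 m) or (z of gauge_tip in the frame of sleeve_3b_centre between 0.022 and 0.034 m and horizontal distance between gauge_tip and sleeve_3b_centre below 0.008 m and contact force between plug_gauge and sleeve_3b above 0.5 N))), for 0.1 s.
5. the gauge has been tried in the sleeve at place 4: on the rim of a tight one, in a good one until the no-go step is at the rim, in a worn one more than 35 mm deep (((z of gauge_tip in the frame of sleeve_4a_centre between -0.04 and -0.005 m and horizontal distance between gauge_tip and sleeve_4a_centre below 0.008 m) or (z of gauge_tip in the frame of sleeve_4b_centre between -0.006 and 0.005 m and horizontal distance between gauge_tip and sleeve_4b_centre below 0.008 m))), for 0.1 s.
At the end, for the whole second after the job is handed in: good (26 mm) sleeves stand upright (0.1 rad) on the floor of a carrier recess (7 mm sideways, 4 mm height); all others inside the grey bin, centre under 80 mm above its floor; all at rest; gauge hangs upright in the rack, collar on the fork (6 mm sideways, 3 mm height) (((horizontal distance between sleeve_1a_centre and recess_1 below 0.007 m and z of sleeve_1a_centre in the frame of recess_1 below 0.034 m) or (horizontal distance between sleeve_1a_centre and recess_2 below 0.007 m and z of sleeve_1a_centre in the frame of recess_2 below 0.034 m) or (horizontal distance between sleeve_1a_centre and recess_3 below 0.007 m and z of sleeve_1a_centre in the frame of recess_3 below 0.034 m) or (horizontal distance between sleeve_1a_centre and recess_4 below 0.007 m and z of sleeve_1a_centre in the frame of recess_4 below 0.034 m)) and angle between each of sleeve_1a_centre, sleeve_2b_centre, sleeve_3a_centre, sleeve_4b_centre's own z axis and vertical below 0.1 rad and linear speed of each of sleeve_1a, sleeve_2b, sleeve_3a, sleeve_4b, sleeve_2a, sleeve_3b, sleeve_1b, sleeve_4a below 0.03 m/s and ((horizontal distance between sleeve_2b_centre and recess_1 below 0.007 m and z of sleeve_2b_centre in the frame of recess_1 below 0.034 m) or (horizontal distance between sleeve_2b_centre and recess_2 below 0.007 m and z of sleeve_2b_centre in the frame of recess_2 below 0.034 m) or (horizontal distance between sleeve_2b_centre and recess_3 below 0.007 m and z of sleeve_2b_centre in the frame of recess_3 below 0.034 m) or (horizontal distance between sleeve_2b_centre and recess_4 below 0.007 m and z of sleeve_2b_centre in the frame of recess_4 below 0.034 m)) and ((horizontal distance between sleeve_3a_centre and recess_1 below 0.007 m and z of sleeve_3a_centre in the frame of recess_1 below 0.034 m) or (horizontal distance between sleeve_3a_centre and recess_2 below 0.007 m and z of sleeve_3a_centre in the frame of recess_2 below 0.034 m) or (horizontal distance between sleeve_3a_centre and recess_3 below 0.007 m and z of sleeve_3a_centre in the frame of recess_3 below 0.034 m) or (horizontal distance between sleeve_3a_centre and recess_4 below 0.007 m and z of sleeve_3a_centre in the frame of recess_4 below 0.034 m)) and ((horizontal distance between sleeve_4b_centre and recess_1 below 0.007 m and z of sleeve_4b_centre in the frame of recess_1 below 0.034 m) or (horizontal distance between sleeve_4b_centre and recess_2 below 0.007 m and z of sleeve_4b_centre in the frame of recess_2 below 0.034 m) or (horizontal distance between sleeve_4b_centre and recess_3 below 0.007 m and z of sleeve_4b_centre in the frame of recess_3 below 0.034 m) or (horizontal distance between sleeve_4b_centre and recess_4 below 0.007 m and z of sleeve_4b_centre in the frame of recess_4 below 0.034 m)) and x of sleeve_2a_centre in the frame of bin_floor between -0.064 and 0.064 m and y of sleeve_2a_centre in the frame of bin_floor between -0.094 and 0.094 m and z of each of sleeve_2a_centre, sleeve_3b_centre, sleeve_1b_centre, sleeve_4a_centre in the frame of bin_floor below 0.08 m and x of sleeve_3b_centre in the frame of bin_floor between -0.064 and 0.064 m and y of sleeve_3b_centre in the frame of bin_floor between -0.094 and 0.094 m and x of sleeve_1b_centre in the frame of bin_floor between -0.064 and 0.064 m and y of sleeve_1b_centre in the frame of bin_floor between -0.094 and 0.094 m and x of sleeve_4a_centre in the frame of bin_floor between -0.064 and 0.064 m and y of sleeve_4a_centre in the frame of bin_floor between -0.094 and 0.094 m and horizontal distance between gauge_collar and rack_seat below 0.006 m and z of gauge_collar in the frame of rack_seat between -0.003 and 0.003 m and angle between gauge_collar's own z axis and vertical below 0.08 rad); the robot touches nothing.
It fails at once if the gauge is forced against a sleeve (more than 45 N) (contact force between plug_gauge and sleeve_1a above 45 N or contact force between plug_gauge and sleeve_1b above 45 N or contact force between plug_gauge and sleeve_2a above 45 N or contact force between plug_gauge and sleeve_2b above 45 N or contact force between plug_gauge and sleeve_3a above 45 N or contact force between plug_gauge and sleeve_3b above 45 N or contact force between plug_gauge and sleeve_4a above 45 N or contact force between plug_gauge and sleeve_4b above 45 N).
It fails at once if a bystander part is moved by more than 30 mm (distance of any of split_clamp, nylon_block, drilled_plate from where it was at the start of the episode above 0.03 m).
Of sleeve_1a, sleeve_1b only 1 to 1 are there at a start; the rules pass over those that are not, and their reading is None.
Of sleeve_2a, sleeve_2b only 1 to 1 are there at a start; the rules pass over those that are not, and their reading is None.
Of sleeve_3a, sleeve_3b only 1 to 1 are there at a start; the rules pass over those that are not, and their reading is None.
Of sleeve_4a, sleeve_4b, nylon_block only 1 to 1 are there at a start; the rules pass over those that are not, and their reading is None.
At some moment in a run one of sleeve_1a, sleeve_1b, sleeve_2a, sleeve_2b, sleeve_3a, sleeve_3b, sleeve_4a, sleeve_4b may be knocked a few centimetres aside while the robot is not near it.
It also fails if it takes over 210 s, if anything falls off the work surface, if the arm or the gripper's body presses on something with over 40 N, if the wrist force passes 120 N, or if a joint passes its speed limit or range.

## Working session

There is one attempt and no reset: what is moved stays moved. The work goes in short steps, Python scripts to look and compute and a tool call to move; the robot and the scene stay as the last step left them, time stands still between calls to the robot, and variables do not carry over. Pictures are saved under pics/ and viewed, and the job is handed in when it is done.

Besides the shell and the picture viewer there is one more tool, called as name(argument=value, ...), one argument or row to a line, values as JSON. send_rows: Moves the arm, as the interface text tells. Its arguments: {"type":"object","properties":{"moves":{"type":"array","items":{"type":"number"}}},"required":["moves"]}

```bash
mkdir -p pics
cat > h.py <<'E'
import numpy as np, cv2, os
from rig import read_state, capture, hand_in
def cam(name, save=None):
    c=capture(name)
    if save: cv2.imwrite('pics/'+save+'.png', cv2.cvtColor(c['pixels'],cv2.COLOR_RGB2BGR))
    return c
def ray(c,u,v):
    f=200/np.tan(np.radians(c['vertical_fov'])/2)
    R,_=cv2.Rodrigues(np.array(c['rvec'],float)); t=np.array(c['tvec'],float).ravel()
    d=R.T@np.array([(u-c['cx'])/f,(v-c['cy'])/f,1.]); return -R.T@t, d
def atz(c,u,v,z):
    o,d=ray(c,u,v); return o+d*(z-o[2])/d[2]
def proj(c,p):
    f=200/np.tan(np.radians(c['vertical_fov'])/2)
    R,_=cv2.Rodrigues(np.array(c['rvec'],float)); t=np.array(c['tvec'],float).ravel()
    q=R@np.array(p,float)+t; return np.array([c['cx']+f*q[0]/q[2], c['cy']+f*q[1]/q[2]])
def crop(c,u0,v0,u1,v1,s,name):
    im=cv2.cvtColor(c['pixels'],cv2.COLOR_RGB2BGR)[v0:v1,u0:u1]
    cv2.imwrite('pics/'+name+'.png',cv2.resize(im,None,fx=s,fy=s,interpolation=cv2.INTER_CUBIC))
import pickle
def keep(c,n): pickle.dump(c,open('pics/'+n+'.pkl','wb'))
def load(n): return pickle.load(open('pics/'+n+'.pkl','rb'))
E
python3 - <<'E'
from h import *
print(read_state())
for n in ['scene','top','wrist']:
    c=cam(n,n+'0'); keep(c,n+'0')
    o,d=ray(c,320,200); print(n,c['vertical_fov'],c['cx'],c['cy'],o,d/np.linalg.norm(d))
E
```

```text
{'time_s': 0.0, 'joint_positions': array([-8.18483233e+01,  3.02782208e+01,  8.21564225e+01, -3.18464976e-03,
        6.76875211e+01, -1.02266976e+01]), 'qvel': array([ 0.11550521, -0.01037211,  0.04113197, -0.0100994 , -0.03252089,
       -0.00467276]), 'tau': array([-1.42366243e-03, -4.40052724e+01, -1.76596087e+01,  6.32137223e-02,
        5.80849964e-02, -1.76296567e-04]), 'position': array([ 0.19697107, -0.59238442,  0.22157941]), 'tcp_rot': array([[ 9.48988469e-01,  3.15310578e-01, -3.53230576e-04],
       [ 3.15310605e-01, -9.48986195e-01,  2.10333572e-03],
       [ 3.27993060e-04, -2.10741869e-03, -9.99997726e-01]]), 'force': array([-0.35391275, -0.70562794, -0.06961426]), 'moment': array([-0.05087508,  0.01344148, -0.00918289]), 'opening': 0.997593893842867}
scene 55.75742405943889 323.7644887711599 195.57572984117576 [0.03398206 0.45769553 0.92836447] [ 0.50464518 -0.42218723 -0.75305457]
top 50.78038516716571 323.15760837451836 198.2672633639725 [ 0.44233866 -0.01916956  1.27317911] [ 0.10868909  0.01945973 -0.99388531]
wrist 60.45266552773192 317.65003996791216 199.5172203882526 [ 0.27499283 -0.56580081  0.38359113] [-0.27757206 -0.09902149 -0.95558804]
```

View pics/top0.png

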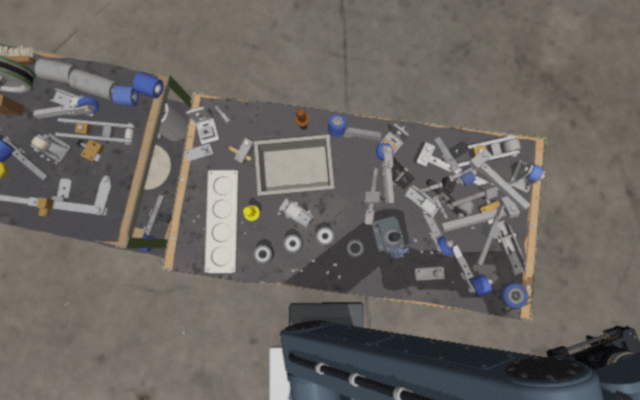

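View pics/scene0.png

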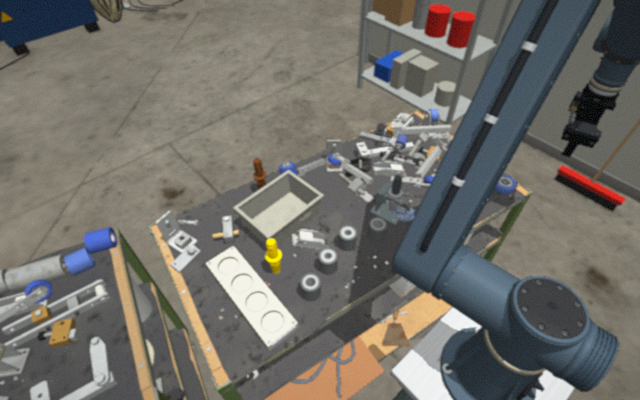

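View pics/wrist0.png

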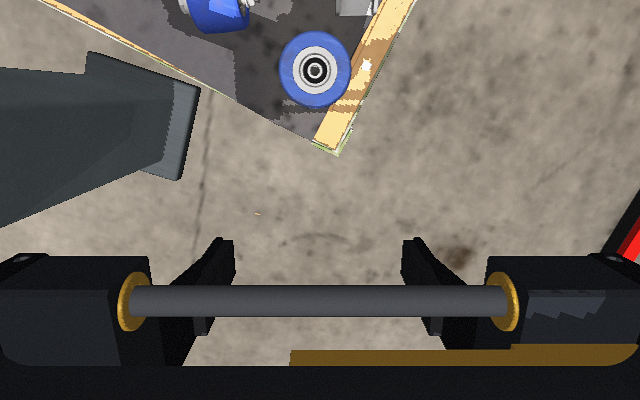

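Run:
```python
from h import *
c=load('top0'); crop(c,170,90,450,300,2.8,'t0c'); 
s=load('scene0'); crop(s,200,140,440,340,3.2,'s0c')
for n,(u,v,z) in dict(s1=(263,254,.06),s2=(293,243,.06),s3=(325,236,.06),s4=(356,248,.06),rack=(393,237,.1),bin=(294,165,.086),r1=(223,185,.028),r4=(221,256,.028)).items(): print(n,atz(c,u,v,z).round(3))
```

```text
s1 [0.422 0.169 0.06 ]
s2 [0.452 0.083 0.06 ]
s3 [ 0.471 -0.009  0.06 ]
s4 [ 0.436 -0.097  0.06 ]
rack [ 0.465 -0.197  0.1  ]
bin [0.674 0.077 0.086]
r1 [0.628 0.295 0.028]
r4 [0.417 0.298 0.028]
```

View pics/t0c.png

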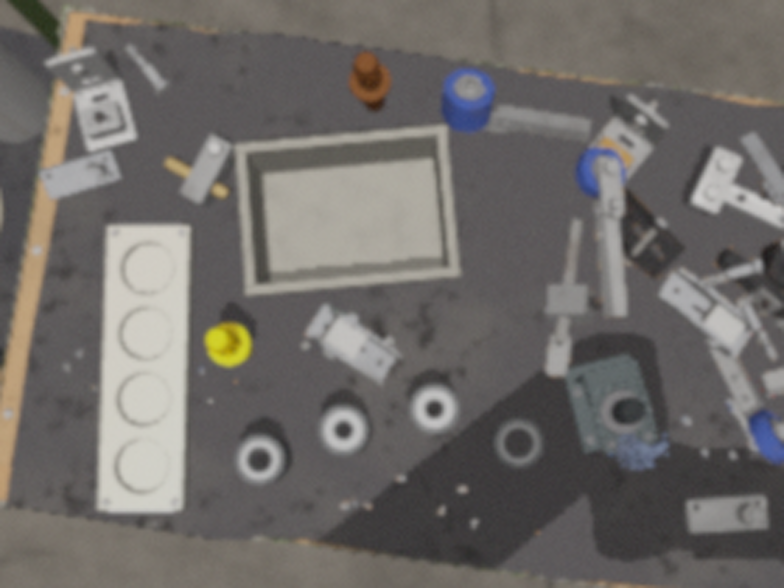

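View pics/s0c.png

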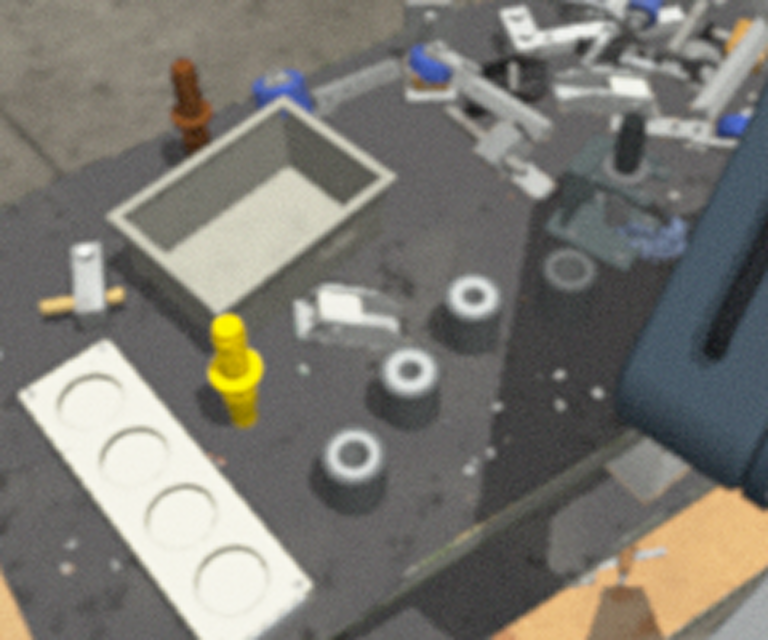

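send_rows(
  moves=[0,0,0,0,0,4,1,0,0,0,0,0,4,1,0,0,0,2,3,0,1,0,0,0,2,3,0,1,0,0,0,2,3,0,1,0,0,0,2,3,0,1,0,0,0,2,3,0,1,0,0,0,2,3,0,1,0,0,0,2,3,0,1,0,0,0,2,3,0,1,0,0,0,2,3,0,1,0,0,0,2,3,0,1,0,0,0,2,3,0,1,0,0,0,2,2,0,1,0,0,0,2,2,0,1,0,0,0,2,1,0,1,0,0,0,2,1,0,1,0,0,0,0,0,0,1],
)

```text
time_s: 1.95
position: [0.4988, -0.2019, 0.3023]
tcp_rot: [[0.948, 0.318, 0.001], [0.318, -0.948, 0.0], [0.001, 0.0, -1.0]]
force: [-0.9, 0.8, -0.2]
opening: 1.0
```

Run:
```python
from h import *
c=cam('wrist','w1'); keep(c,'w1'); t=cam('top','t1');keep(t,'t1'); s=cam('scene','s1'); keep(s,'s1')
crop(s,340,120,460,230,5,'s1c')
print(read_state()['position'],read_state()['time_s'])
```

```text
[ 0.4962751  -0.20306528  0.30215813] 2.1
```

View pics/w1.png

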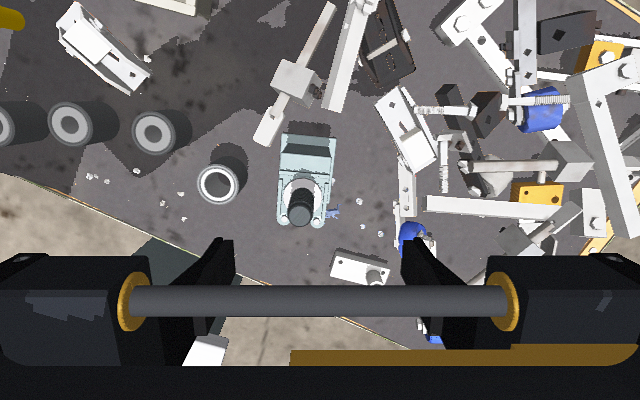

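View pics/s1.png

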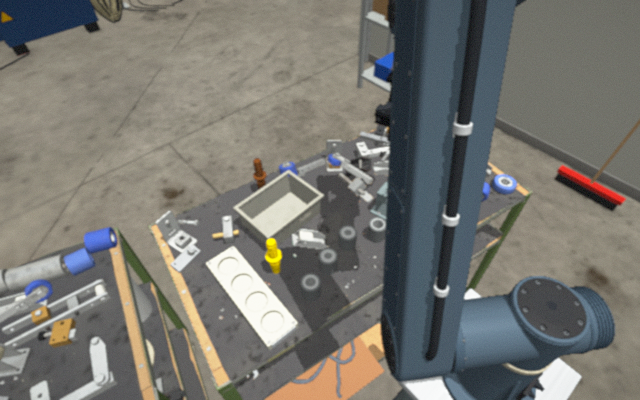

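Run:
```python
from h import *
c=load('w1'); crop(c,180,120,360,250,4.4,'w1c')
```

```text
(no output)
```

View pics/w1c.png

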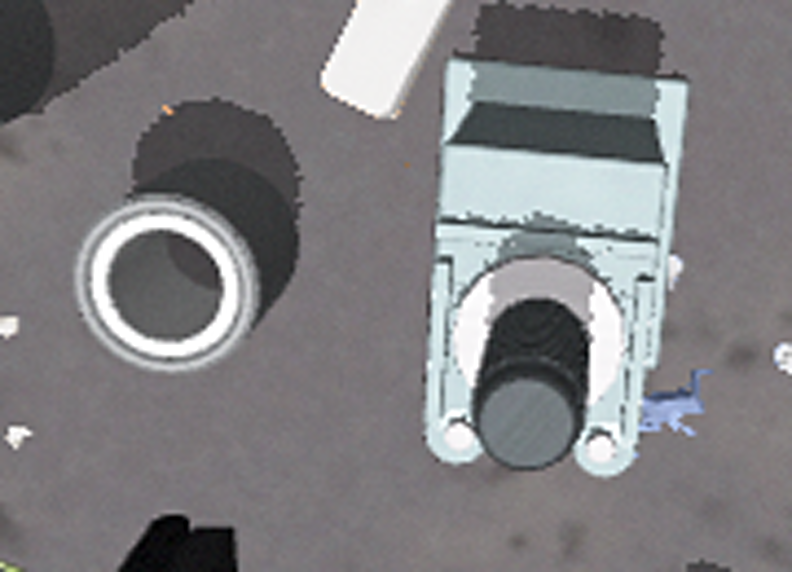

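Run:
```python
from h import *
c=load('w1')
P=lambda x,y,z: atz(c,180+x/4.4,120+y/4.4,z)
col=P(540,343,.098); top=P(531,421,.160); print('collar',col,'handletop',top)
a=P(459,433,.096);b=P(600,447,.096); m=(a+b)/2; print('studs',a,b,m,np.linalg.norm(a-b)); 
d=a-b; print('rack y dir yaw',np.degrees(np.arctan2(-d[0],d[1])))
v=col-m; print('back dir yaw',np.degrees(np.arctan2(v[1],v[0])), np.linalg.norm(v[:2]))
for p,q in [((445,232),(657,240)),((443,145),(665,163)),((448,58),(688,80))]:
    for z in (.006,.092,.098):
        d=P(*p,z)-P(*q,z); print(z,np.degrees(np.arctan2(-d[0],d[1])),np.linalg.norm(d))
print('s4',P(166,283,.06))
for n,(u,v) in dict(s3=(153.5,133),s2=(71,125)).items(): print(n,atz(c,u,v,.06))
st=read_state(); print(st['position'],st['tcp_rot'])
print('proj seat axis', proj(c,[*top[:2],.098]))
```

```text
collar [ 0.46685387 -0.19462609  0.098     ] handletop [ 0.4682417  -0.19478917  0.16      ]
studs [ 0.43636077 -0.18231088  0.096     ] [ 0.44434171 -0.21819972  0.096     ] [ 0.44035124 -0.2002553   0.096     ] 0.036765525414740825
rack y dir yaw 12.537382346758466
back dir yaw 11.991530720600872 0.027093867129175424
0.006 16.38450467394938 0.0657660258178261
0.092 16.384504673949376 0.05342352214937727
0.098 16.38450467394939 0.0525624172422762
0.006 13.931756629223766 0.06791526472058067
0.092 13.931756629223765 0.055169407060283435
0.098 13.931756629223699 0.05428016117700688
0.006 13.415807642031787 0.07229410267394622
0.092 13.41580764203183 0.058726455604438496
0.098 13.415807642031835 0.05777987557633332
s4 [ 0.43902318 -0.09351742  0.06      ]
s3 [ 0.47521934 -0.00814011  0.06      ]
s2 [0.45391228 0.08373178 0.06      ]
[ 0.4962751  -0.20306528  0.30215813] [[ 9.48927758e-01  3.15489754e-01 -1.52467649e-03]
 [ 3.15490596e-01 -9.48928642e-01  3.41331291e-04]
 [-1.33912266e-03 -8.04919831e-04 -9.99998779e-01]]
proj seat axis [303.24957933 196.86772613]
```

send_rows(
  moves=[0,0,-2.4,-1,0.3,-2,1,0,0,-3,-1,0.3,-3,1,0,0,0,-0.9,0.2,-3,1,0,0,0,0,0,-2,1,0,0,0,0,0,-1,1,0,0,0,0,0,0,1,0,0,0,0,0,0,1],
)

```text
time_s: 2.8
position: [0.4685, -0.1959, 0.1933]
tcp_rot: [[0.975, 0.224, 0.001], [0.224, -0.975, -0.001], [0.001, 0.001, -1.0]]
force: [-0.7, -0.0, 0.4]
opening: 1.001
```

Run:
```python
from h import *
c=cam('wrist','w2'); keep(c,'w2'); 
st=read_state(); print(st['position'],st['tcp_rot'],st['force'])
print(proj(c,[.4675,-.1948,.16]),proj(c,[.4675,-.1948,.098]))
```

```text
[ 0.46883509 -0.19593156  0.19361084] [[ 0.97453319  0.22423475  0.00195654]
 [ 0.22423771 -0.9745334  -0.00144859]
 [ 0.00158189  0.00185043 -0.99999704]] [0.40295776 0.37036866 0.12601724]
[316.84678271 235.63205655] [316.83768992 204.66572517]
```

View pics/w2.png

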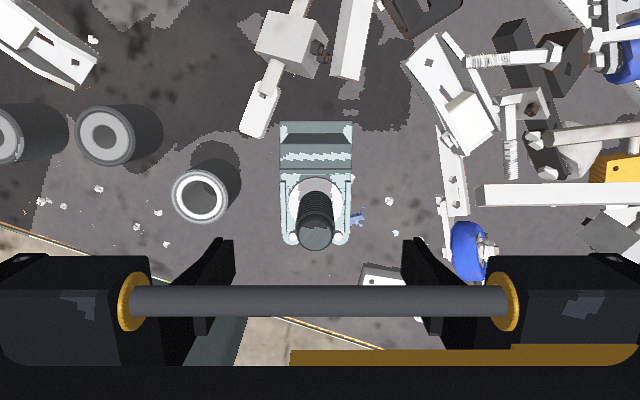

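send_rows(
  moves=[0,0,0,-0.1,0.1,-2,1,0,0,0,0,0,-2,1,0,0,0,0,0,-2,1,0,0,0,0,0,-1.5,1,0,0,0,0,0,-0.8,1,0,0,0,0,0,0,1,0,0,0,0,0,0,1],
)

```text
time_s: 3.55
position: [0.4678, -0.1945, 0.1103]
tcp_rot: [[0.974, 0.225, 0.001], [0.225, -0.974, -0.001], [0.001, 0.001, -1.0]]
force: [-0.8, 0.8, -0.2]
opening: 1.002
```

send_rows(
  moves=[0,0,0,0,0,0,-1,0,0,0,0,0,0,-1,0,0,0,0,0,0,-1,0,0,0,0,0,0,-1,0,0,0,0,0,0,-1,0,0,0,0,0,0,-1,0,0,0,0,0,0,-1,0,0,0,0,0,0,-1],
)

```text
time_s: 4.35
position: [0.4671, -0.1941, 0.1095]
tcp_rot: [[0.974, 0.225, -0.0], [0.225, -0.974, 0.0], [-0.0, -0.0, -1.0]]
force: [-1.6, -0.0, -0.7]
opening: 0.357
```

send_rows(
  moves=[0,0,0,0,0,0,-1,0,0,0,0,0,0,-1,0,0,0,0,0,0,-1,0,0,0,0,0,0,-1],
)

```text
time_s: 4.75
position: [0.4671, -0.1942, 0.1095]
tcp_rot: [[0.974, 0.225, 0.0], [0.225, -0.974, -0.0], [0.0, 0.0, -1.0]]
force: [-0.6, -0.7, -0.8]
opening: 0.29
```

send_rows(
  moves=[0,0,0,0,0,0,-1,0,0,0,0,0,0.3,-1,0,0,0,0,0,0.3,-1,0,0,0,0,0,0.3,-1,0,0,0,0,0,0.1,-1,0,0,0,0,0,0,-1,0,0,0,0,0,0,-1],
)

```text
time_s: 5.45
position: [0.4671, -0.194, 0.1196]
tcp_rot: [[0.974, 0.225, -0.0], [0.225, -0.974, 0.0], [-0.0, -0.0, -1.0]]
force: [0.3, 0.0, -2.9]
opening: 0.294
```

Run:
```python
from h import *
c=cam('wrist','w3'); keep(c,'w3'); crop(c,220,120,420,300,4,'w3c')
st=read_state(); print(st['position'],st['tcp_rot'],st['force'])
```

```text
[ 0.46704919 -0.19402007  0.11951079] [[ 9.74431095e-01  2.24686509e-01 -1.20486876e-04]
 [ 2.24686520e-01 -9.74431095e-01  9.63560315e-05]
 [-9.57562581e-05 -1.20964090e-04 -9.99999988e-01]] [-0.3655912   0.37151176 -1.29422658]
```

View pics/w3c.png

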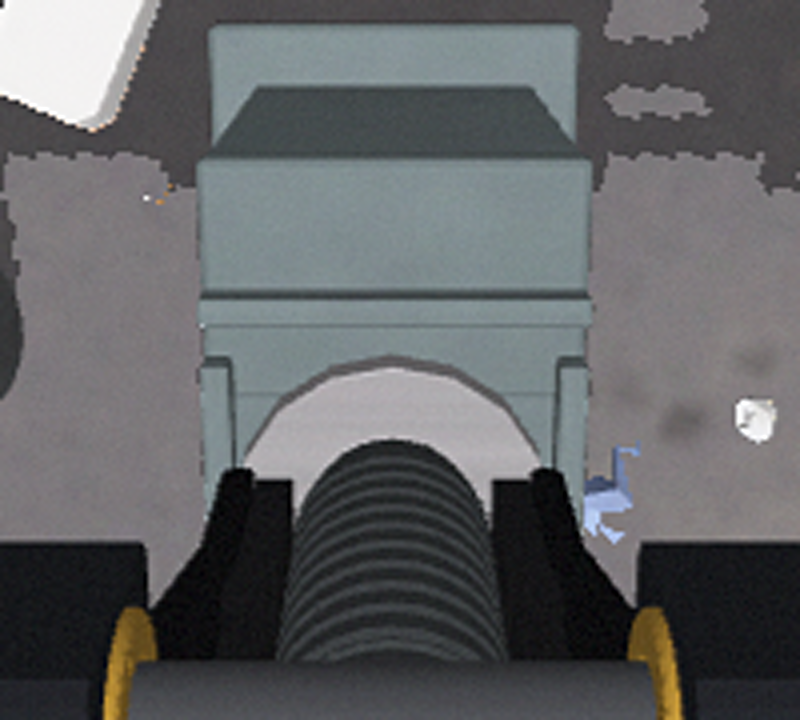

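send_rows(
  moves=[0,0,0,-0.49,-0.11,0,-1,0,0,0,-0.97,-0.23,0,-1,0,0,0,-0.97,-0.22,0,-1,0,0,0,-0.97,-0.23,0,-1,0,0,0,-0.97,-0.22,0,-1,0,0,0,-0.97,-0.23,0,-1,0,0,0,-0.97,-0.22,0,-1,0,0,0,-0.97,-0.23,0,-1,0,0,0,-0.5,-0.1,0,-1,0,0,0,0,0,0,-1,0,0,0,0,0,0,-1],
)

```text
time_s: 6.6
position: [0.3896, -0.2123, 0.1196]
tcp_rot: [[0.975, 0.224, 0.001], [0.224, -0.975, -0.0], [0.001, 0.001, -1.0]]
force: [0.2, 0.2, -2.0]
opening: 0.294
```

Run:
```python
from h import *
c=cam('wrist','w4'); keep(c,'w4')
st=read_state(); print(st['position'],st['tcp_rot'],st['force'],st['joint_positions'])
```

```text
[ 0.38974872 -0.21226423  0.11962252] [[ 9.74473721e-01  2.24500337e-01  7.51569249e-04]
 [ 2.24500719e-01 -9.74473811e-01 -4.68748517e-04]
 [ 6.27150350e-04  6.25510948e-04 -9.99999608e-01]] [-0.39663879  1.33280732 -1.17431537] [-4.30645819e+01  2.68603756e+01  1.13235568e+02  1.52643878e-02
  3.98542582e+01  3.39501925e+01]
```

View pics/w4.png

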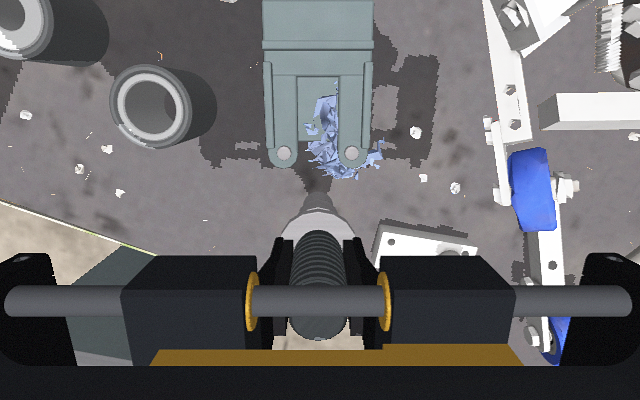

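send_rows(
  moves=[0,0,0,0,0,3,-1,0,0,0,0,0,4,-1,0,0,0,0,1.5,2,-1,0,0,0,0,3,0,-1,0,0,0,0,3,0,-1,0,0,0,0,3,0,-1,0,0,0,0,3,0,-1,0,0,0,0,3,0,-1,0,0,0,0,3,0,-1,0,0,0,0,3,0,-1,0,0,0,0,3,0,-1,0,0,0,0,3,0,-1,0,0,0,0,1.5,0,-1,0,0,0,0,0,0,-1,0,0,0,0,0,0,-1],
)

```text
time_s: 8.15
position: [0.3894, 0.0882, 0.2096]
tcp_rot: [[0.974, 0.226, 0.0], [0.226, -0.974, -0.0], [0.0, 0.0, -1.0]]
force: [-0.2, -0.7, -1.6]
opening: 0.294
```

Run:
```python
from h import *
c=cam('wrist','w5'); keep(c,'w5')
st=read_state(); print(st['position'],st['force'],st['joint_positions'])
```

```text
[0.38944947 0.08774601 0.20954919] [-0.96125004 -0.49881443 -2.50603282] [-3.42943275e+00  1.40685118e+01  1.13569138e+02 -2.71441354e-02
  5.23501288e+01  7.35741402e+01]
```

View pics/w5.png

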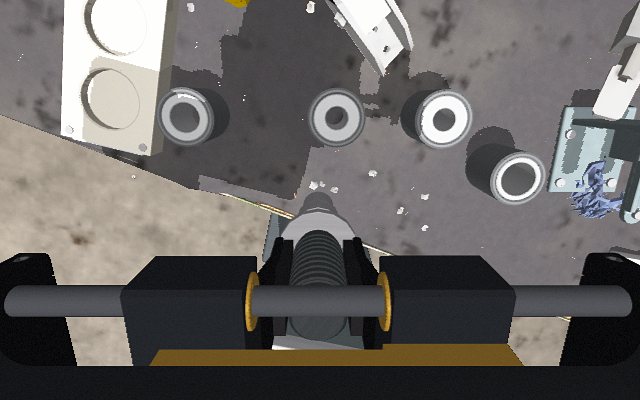

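Run:
```python
from h import *
c=load('w5'); im=cv2.cvtColor(c['pixels'],cv2.COLOR_RGB2BGR)
tiles=[cv2.resize(im[y-35:y+35,x-35:x+35],(390,290*390//290),interpolation=cv2.INTER_CUBIC) for x,y in [(186,116),(337,117),(443,119),(518,179)]]
tiles=[cv2.resize(t,(300,300)) for t in tiles]
cv2.imwrite('pics/w5t.png',np.vstack([np.hstack(tiles[:2]),np.hstack(tiles[2:])]))
```

```text
(no output)
```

View pics/w5t.png

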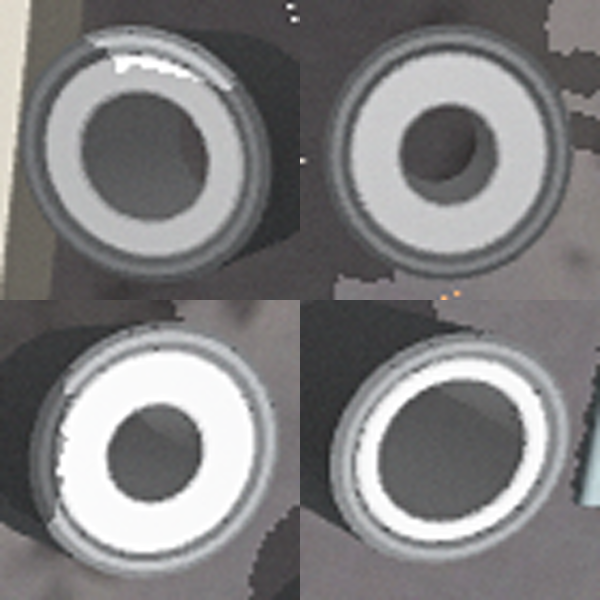

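Run:
```python
from h import *
c=load('w5'); s=300/70
for (x,y),(a,b) in zip([(186,116),(337,117),(443,119),(518,179)],[(144.5,154.5),(148.5,154),(155,152.5),(151,149)]):
    print(atz(c,x-35+(a+.5)/s-.5,y-35+(b+.5)/s-.5,.06).round(4))
```

```text
[0.4242 0.2178 0.06  ]
[0.454 0.087 0.06 ]
[ 0.4742 -0.0062  0.06  ]
[ 0.4388 -0.0914  0.06  ]
```

send_rows(
  moves=[0,0,0,-0.4,1,0,-1,0,0,0,-0.8,2.3,0,-1,0,0,0,-0.8,2.5,0,-1,0,0,0,-0.8,2.5,0,-1,0,0,0,-0.6,2,0,-1,0,0,0,-0.4,1,-0.5,-1,0,0,0,0,0,-0.5,-1,0,0,0,0,0,0,-1,0,0,0,0,0,0,-1],
)

```text
time_s: 9.1
position: [0.3514, 0.2003, 0.1992]
tcp_rot: [[0.975, 0.223, -0.001], [0.223, -0.975, -0.001], [-0.001, 0.0, -1.0]]
force: [-0.4, 0.2, -1.9]
opening: 0.292
```

```bash
cat >> h.py <<'E'
def tipd(st): return np.array(st['position'])+0.0895*np.array(st['tcp_rot'])[:,2]
E
python3 - <<'E'
from h import *
c=cam('wrist','w6'); keep(c,'w6')
st=read_state(); print(st['position'],st['tcp_rot'],st['force'])
p=np.array(st['position']);z=np.array(st['tcp_rot'])[:,2]
for d in (-.0505,.0115,.0175,.0415,.0595,.0895): print(d,proj(c,p+z*d))
crop(c,220,60,420,210,4,'w6c')
E
```

```text
[0.35166928 0.20028129 0.19938582] [[ 9.74758517e-01  2.23261668e-01 -2.47400494e-04]
 [ 2.23261591e-01 -9.74758519e-01 -3.03352758e-04]
 [-3.08882782e-04  2.40460656e-04 -9.99999923e-01]] [ 0.3579581   0.33968861 -1.92549976]
-0.0505 [320.15101275 320.32620603]
0.0115 [319.22469122 249.61072419]
0.0175 [319.16485639 245.04292701]
0.0415 [318.95694103 229.17064687]
0.0595 [318.82757448 219.29479158]
0.0895 [318.64939416 205.69248748]
```

View pics/w6.png

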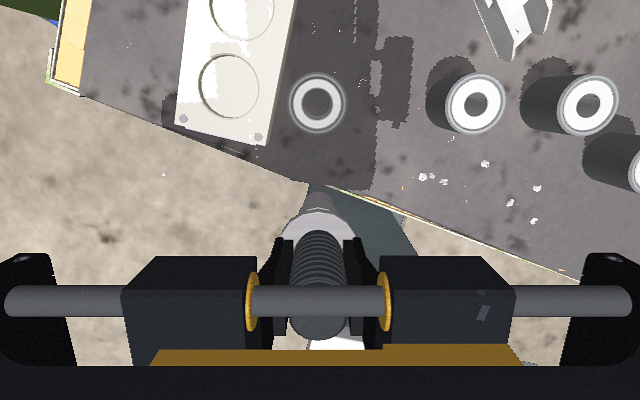

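View pics/w6c.png

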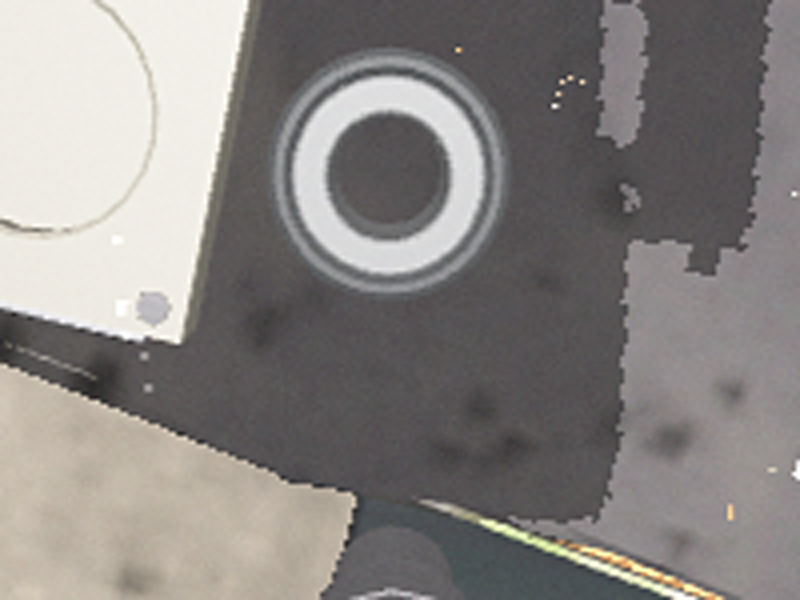

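Run:
```python
from h import *
c=load('w6')
u,v=220+(388+.5)/4-.5,60+(174+.5)/4-.5
print(atz(c,u,v,.06))
p=np.array([.3517,.2003,.1994]);R=np.array([[.9748,.2233,0],[.2233,-.9748,0],[0,0,-1]])
print(proj(c,p+R@[.0115,0,.0895]),proj(c,p+R@[0,.0115,.0895]),proj(c,p+R@[0,-.0115,.0895]))
print(proj(c,p+R@[.0115,0,.0595]),proj(c,p+R@[.0145,0,.0595]),proj(c,p+R@[.022,0,.0115]),proj(c,p+R@[.022,0,.0175]))
crop(c,270,170,370,245,8,'w6d')
```

```text
[0.42418795 0.21857121 0.06      ]
[318.6392323  191.23737369] [333.54572055 205.63347198] [303.66568401 205.61037512]
[318.82941228 203.26770482] [318.8397717  199.02676003] [319.30840784 211.93381135] [319.24136224 208.34919749]
```

View pics/w6d.png

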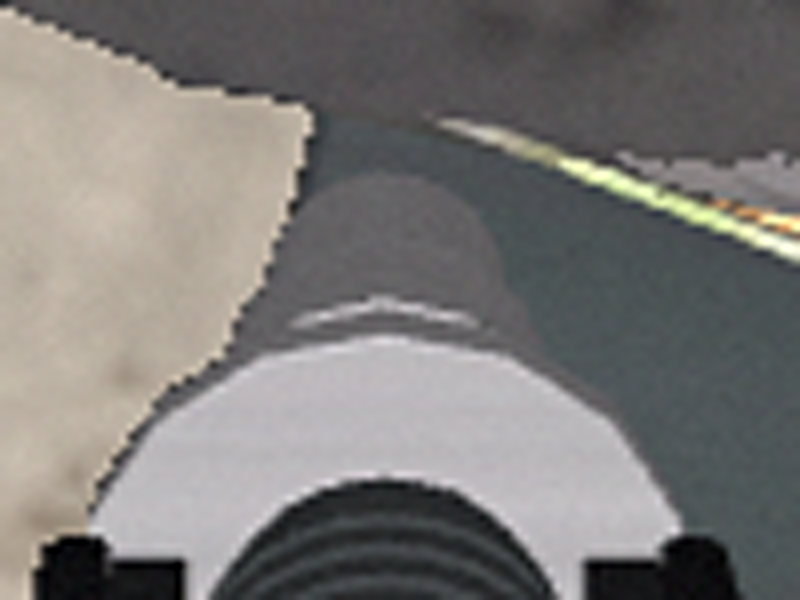

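send_rows(
  moves=[0,0,0,1.5,0.4,0,-1,0,0,0,2.25,0.6,0,-1,0,0,0,2,0.5,0,-1,0,0,0,1.5,0.33,0,-1,0,0,0,0,0,-1.5,-1,0,0,0,0,0,-2,-1,0,0,0,0,0,-0.7,-1,0,0,0,0,0,0,-1,0,0,0,0,0,0,-1],
)

```text
time_s: 10.05
position: [0.4243, 0.2191, 0.1579]
tcp_rot: [[0.975, 0.224, 0.001], [0.224, -0.975, 0.0], [0.001, 0.0, -1.0]]
force: [0.5, -0.4, -2.2]
opening: 0.295
```

Run:
```python
from h import *
c=cam('wrist','w7'); keep(c,'w7')
st=read_state(); print(st['position'],st['force'],tipd(st))
crop(c,220,150,420,300,4,'w7c')
```

```text
[0.42450067 0.2192846  0.15822384] [ 0.25708221 -0.05770612 -2.29410914] [0.42463511 0.21931679 0.06872395]
```

View pics/w7c.png

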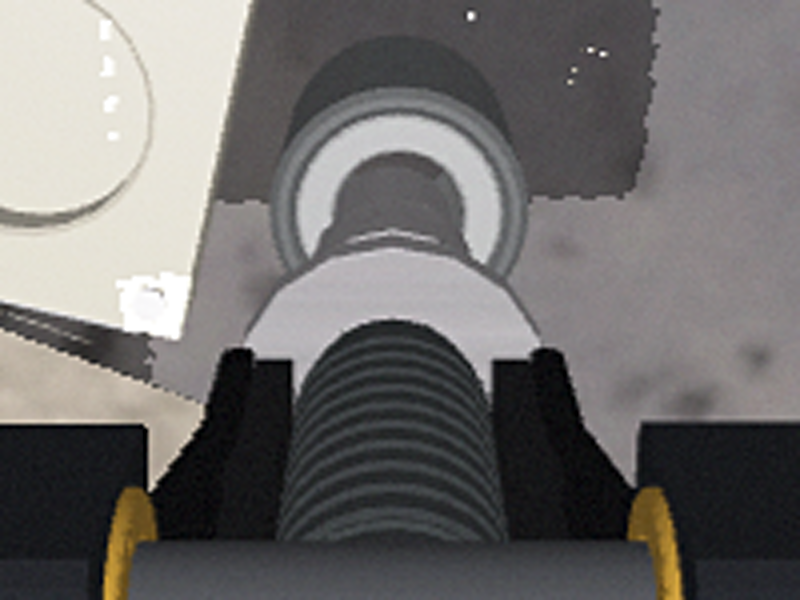

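send_rows(
  moves=[0,0,0,-0.02,-0.05,-0.4,-1,0,0,0,0,0,-0.4,-1,0,0,0,0,0,-0.3,-1,0,0,0,0,0,-0.2,-1,0,0,0,0,0,0,-1],
)

```text
time_s: 10.6
position: [0.4233, 0.2188, 0.1442]
tcp_rot: [[0.974, 0.225, -0.001], [0.225, -0.974, -0.0], [-0.001, 0.0, -1.0]]
force: [0.7, -0.6, -1.6]
opening: 0.292
```

send_rows(
  moves=[0,0,0,0,0,-0.4,-1,0,0,0,0,0,-0.4,-1,0,0,0,0,0,-0.4,-1,0,0,0,0,0,-0.4,-1,0,0,0,0,0,-0.4,-1,0,0,0,0,0,-0.2,-1,0,0,0,0,0,0,-1],
)

```text
time_s: 11.3
position: [0.4234, 0.2187, 0.1222]
tcp_rot: [[0.974, 0.225, -0.001], [0.225, -0.974, -0.0], [-0.001, 0.0, -1.0]]
force: [-0.2, 0.3, -1.4]
opening: 0.293
```

send_rows(
  moves=[0,0,0,0,0,-0.1,-1,0,0,0,0,0,-0.1,-1,0,0,0,0,0,0,-1],
)

```text
time_s: 11.6
position: [0.4236, 0.2188, 0.1206]
tcp_rot: [[0.974, 0.225, 0.0], [0.225, -0.974, 0.0], [0.0, -0.0, -1.0]]
force: [-0.2, 1.0, -1.4]
opening: 0.291
```

send_rows(
  moves=[0,0,0,0,0,-0.1,-1,0,0,0,0,0,-0.1,-1,0,0,0,0,0,0,-1],
)

```text
time_s: 11.9
position: [0.4238, 0.2189, 0.1194]
tcp_rot: [[0.974, 0.225, 0.001], [0.225, -0.974, 0.0], [0.001, 0.0, -1.0]]
force: [-1.2, -0.9, 5.1]
opening: 0.291
```

send_rows(
  moves=[0,0,0,0,0,0,-1,0,0,0,0,0,0,-1,0,0,0,0,0,0.5,-1,0,0,0,0,0,1.5,-1,0,0,0,0,0,2,-1,0,0,0,0,0,2.5,-1,0,0,0,-0.3,-1,1.5,-1,0,0,0,-0.9,-3,0,-1,0,0,0,-0.9,-3,0,-1,0,0,0,-0.9,-3,0,-1,0,0,0,-0.8,-3,0,-1,0,0,0,-0.5,-2,0,-1,0,0,0,0,0,0,-1,0,0,0,0,0,0,-1],
)

```text
time_s: 13.3
position: [0.3808, 0.0688, 0.1987]
tcp_rot: [[0.975, 0.223, 0.001], [0.223, -0.975, 0.0], [0.001, -0.0, -1.0]]
force: [-0.1, -0.8, -2.4]
opening: 0.294
```

Run:
```python
from h import *
c=cam('wrist','w8'); keep(c,'w8')
st=read_state(); print(st['time_s'],st['position'],st['tcp_rot'],st['force'])
print(proj(c,[.454,.0855,.06]))
crop(c,220,60,420,210,4,'w8c')
```

```text
13.35 [0.38098037 0.0691792  0.19872153] [[ 9.74540288e-01  2.24211240e-01  7.40308877e-04]
 [ 2.24211008e-01 -9.74540547e-01  3.82998489e-04]
 [ 8.07333583e-04 -2.07262058e-04 -9.99999653e-01]] [ 0.19967933 -0.50137049 -1.56377986]
[318.66539228 103.31067795]
```

View pics/w8.png

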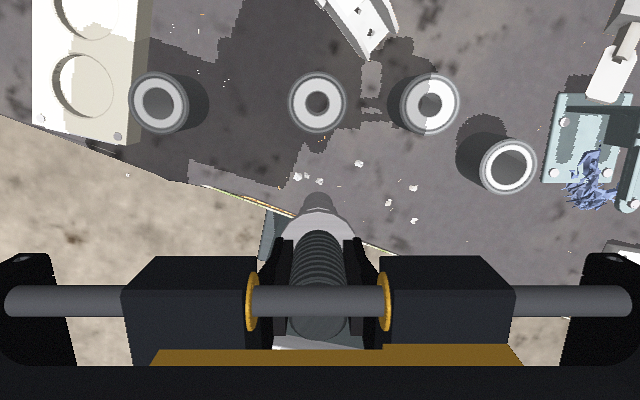

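View pics/w8c.png

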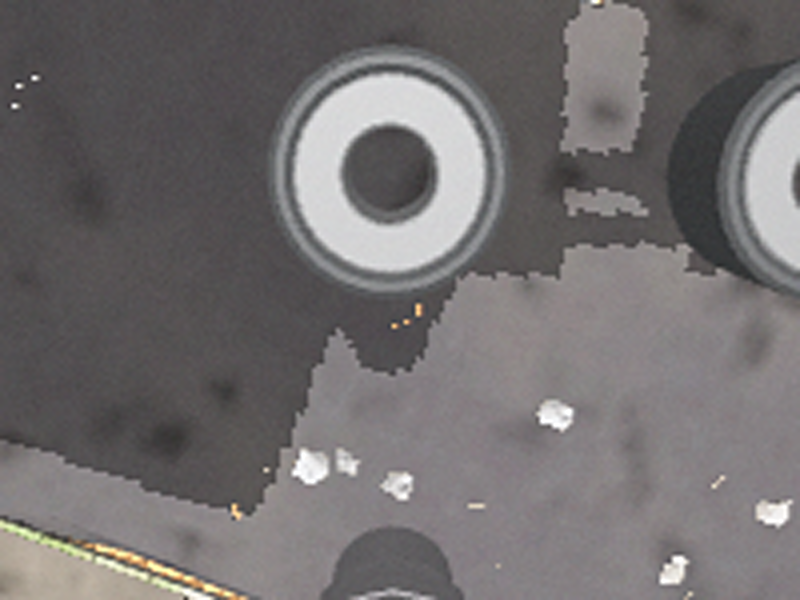

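send_rows(
  moves=[0,0,0,1.5,0.4,0,-1,0,0,0,2.3,0.54,0,-1,0,0,0,2,0.5,0,-1,0,0,0,1.5,0.3,0,-1,0,0,0,0,0,-1.5,-1,0,0,0,0,0,-1.8,-1,0,0,0,0,0,-0.8,-1,0,0,0,0,0,0,-1,0,0,0,0,0,0,-1],
)

```text
time_s: 14.25
position: [0.4539, 0.0867, 0.1577]
tcp_rot: [[0.974, 0.225, 0.0], [0.225, -0.974, 0.0], [0.0, -0.0, -1.0]]
force: [1.2, 0.3, -2.0]
opening: 0.294
```

Run:
```python
from h import *
c=cam('wrist','w9'); keep(c,'w9')
st=read_state(); print(st['position'],st['force'],tipd(st))
crop(c,220,150,420,300,4,'w9c')
```

```text
[0.45414332 0.08655007 0.15804551] [ 1.12259696 -0.03298774 -2.34362984] [0.45425318 0.08655273 0.06854558]
```

View pics/w9c.png

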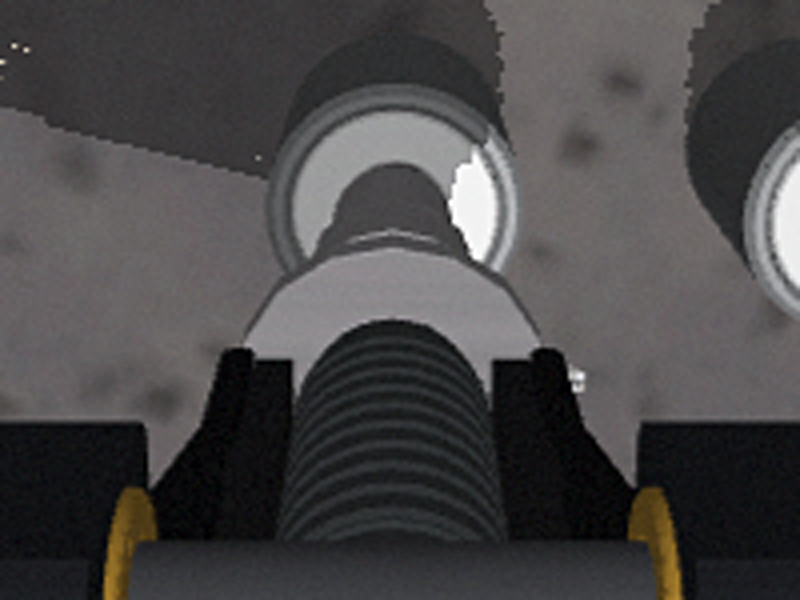

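send_rows(
  moves=[0,0,0,0,0,-0.3,-1,0,0,0,0,0,-0.3,-1,0,0,0,0,0,-0.1,-1,0,0,0,0,0,-0.1,-1,0,0,0,0,0,0,-1,0,0,0,0,0,0,-1],
)

```text
time_s: 14.9
position: [0.4536, 0.0862, 0.1496]
tcp_rot: [[0.974, 0.224, 0.0], [0.224, -0.974, 0.0], [0.0, 0.0, -1.0]]
force: [-0.7, 0.3, -1.7]
opening: 0.286
```

send_rows(
  moves=[0,0,0,0,0,-0.1,-1,0,0,0,0,0,0,-1,0,0,0,0,0,0,-1],
)

```text
time_s: 15.2
position: [0.4539, 0.0862, 0.1494]
tcp_rot: [[0.974, 0.225, 0.001], [0.225, -0.974, -0.0], [0.001, 0.0, -1.0]]
force: [-1.7, 0.1, 6.0]
opening: 0.297
```

send_rows(
  moves=[0,0,0,0,0,0,-1,0,0,0,0,0,0,-1,0,0,0,0,0,0.5,-1,0,0,0,0,0,1.5,-1,0,0,0,0,0,2,-1,0,0,0,-1,-2,1,-1,0,0,0,-1.2,-3,0,-1,0,0,0,-1.5,-3,0,-1,0,0,0,-1,-2,0,-1,0,0,0,-0.5,-1,0,-1,0,0,0,0,0,0,-1,0,0,0,0,0,0,-1],
)

```text
time_s: 16.4
position: [0.402, -0.0235, 0.1987]
tcp_rot: [[0.975, 0.224, 0.001], [0.224, -0.975, 0.0], [0.001, -0.0, -1.0]]
force: [-0.8, 0.7, -1.6]
opening: 0.294
```

Run:
```python
from h import *
c=cam('wrist','w10'); keep(c,'w10')
st=read_state(); print(st['time_s'],st['position'],st['tcp_rot'],st['force'])
print(proj(c,[.4745,-.006,.06]),proj(c,tipd(st)))
crop(c,220,60,420,210,4,'w10c')
```

```text
16.45 [ 0.40216395 -0.02330075  0.19863879] [[ 9.74387356e-01  2.24875082e-01  6.91268297e-04]
 [ 2.24874943e-01 -9.74387595e-01  2.73485974e-04]
 [ 7.35063434e-04 -1.11032357e-04 -9.99999724e-01]] [-0.22291344  0.55753612 -1.30407619]
[317.58970045 103.98372012] [318.38407598 205.75979677]
```

View pics/w10c.png

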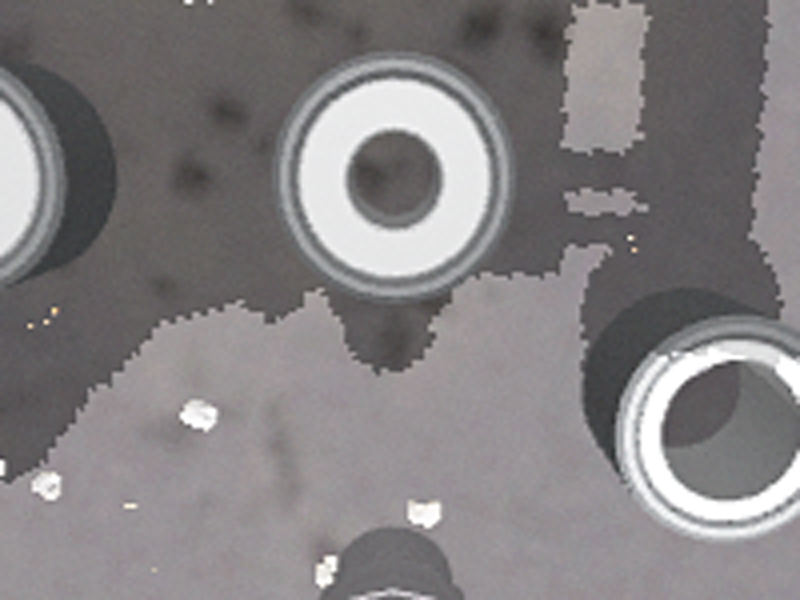

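send_rows(
  moves=[0,0,0,1.5,0.4,0,-1,0,0,0,2.22,0.5,0,-1,0,0,0,2,0.47,0,-1,0,0,0,1.5,0.3,0,-1,0,0,0,0,0,-1.5,-1,0,0,0,0,0,-1.8,-1,0,0,0,0,0,-0.8,-1,0,0,0,0,0,0,-1,0,0,0,0,0,-0.3,-1,0,0,0,0,0,-0.3,-1,0,0,0,0,0,-0.1,-1,0,0,0,0,0,-0.1,-1,0,0,0,0,0,0,-1,0,0,0,0,0,0,-1],
)

```text
time_s: 17.85
position: [0.4739, -0.0072, 0.1497]
tcp_rot: [[0.974, 0.224, 0.0], [0.224, -0.974, -0.0], [0.0, 0.0, -1.0]]
force: [-0.4, 0.3, -1.9]
opening: 0.291
```

send_rows(
  moves=[0,0,0,0,0,-0.1,-1,0,0,0,0,0,0,-1,0,0,0,0,0,0,-1,0,0,0,0,0,0,-1],
)

```text
time_s: 18.25
position: [0.4742, -0.0072, 0.1494]
tcp_rot: [[0.974, 0.225, 0.001], [0.225, -0.974, -0.0], [0.001, 0.001, -1.0]]
force: [-1.5, 0.0, 6.5]
opening: 0.294
```

send_rows(
  moves=[0,0,0,0,0,0,-1,0,0,0,0,0,0.5,-1,0,0,0,0,0,1.5,-1,0,0,0,0,0,2,-1,0,0,0,-1.9,-2,1,-1,0,0,0,-2,-2,0,-1,0,0,0,-2,-2,0,-1,0,0,0,-2,-2,0,-1,0,0,0,-1,-1,0,-1,0,0,0,-1,-1,0,-1,0,0,0,0,0,0,-1,0,0,0,0,0,0,-1],
)

```text
time_s: 19.45
position: [0.375, -0.1072, 0.1987]
tcp_rot: [[0.975, 0.223, 0.001], [0.223, -0.975, 0.0], [0.001, 0.0, -1.0]]
force: [0.7, -0.8, -1.6]
opening: 0.287
```

Run:
```python
from h import *
c=cam('wrist','w11'); keep(c,'w11')
st=read_state(); print(st['time_s'],st['position'],st['tcp_rot'],st['force'])
print(proj(c,[.4388,-.092,.06]),proj(c,tipd(st)))
crop(c,220,60,420,210,4,'w11c')
```

```text
19.5 [ 0.37523743 -0.10698694  0.19867416] [[ 9.74524488e-01  2.24279950e-01  7.25995597e-04]
 [ 2.24280034e-01 -9.74524738e-01 -3.52963662e-05]
 [ 6.99584402e-04  1.97223490e-04 -9.99999736e-01]] [-0.45895732 -0.50508734 -2.58642264]
[317.93629318 114.8481673 ] [318.50014167 205.59068867]
```

View pics/w11c.png

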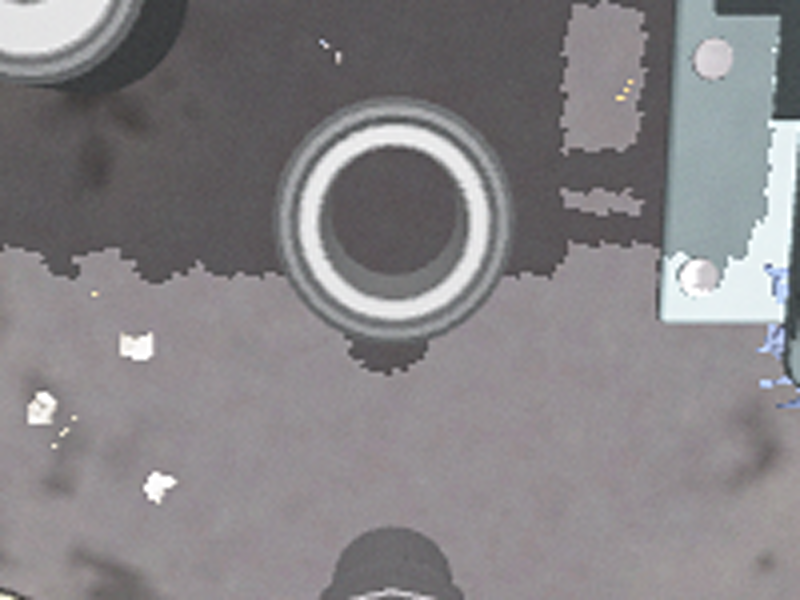

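send_rows(
  moves=[0,0,0,1.5,0.35,0,-1,0,0,0,1.86,0.4,0,-1,0,0,0,1.5,0.4,0,-1,0,0,0,1.5,0.3,0,-1,0,0,0,0,0,-1.5,-1,0,0,0,0,0,-1.8,-1,0,0,0,0,0,-0.8,-1,0,0,0,0,0,0,-1,0,0,0,0,0,-0.3,-1,0,0,0,0,0,-0.3,-1,0,0,0,0,0,-0.2,-1,0,0,0,0,0,-0.2,-1,0,0,0,0,0,0,-1],
)

```text
time_s: 20.8
position: [0.4383, -0.0927, 0.1475]
tcp_rot: [[0.975, 0.224, -0.0], [0.224, -0.975, 0.0], [-0.0, -0.0, -1.0]]
force: [0.5, 0.4, -2.6]
opening: 0.293
```

Go step is inside. Down to the no-go step, then slowly.

send_rows(
  moves=[0,0,0,0,0,-0.4,-1,0,0,0,0,0,-0.6,-1,0,0,0,0,0,-0.6,-1,0,0,0,0,0,-0.5,-1,0,0,0,0,0,-0.3,-1,0,0,0,0,0,-0.1,-1,0,0,0,0,0,-0.1,-1,0,0,0,0,0,-0.1,-1,0,0,0,0,0,-0.1,-1,0,0,0,0,0,0,-1],
)

```text
time_s: 21.8
position: [0.4384, -0.0926, 0.1196]
tcp_rot: [[0.974, 0.225, 0.0], [0.225, -0.974, -0.0], [0.0, 0.0, -1.0]]
force: [0.2, -0.4, -1.9]
opening: 0.291
```

send_rows(
  moves=[0,0,0,0,0,-0.1,-1,0,0,0,0,0,-0.1,-1,0,0,0,0,0,-0.1,-1,0,0,0,0,0,0,-1],
)

```text
time_s: 22.2
position: [0.4383, -0.0925, 0.1164]
tcp_rot: [[0.974, 0.225, -0.0], [0.225, -0.974, 0.0], [-0.0, -0.0, -1.0]]
force: [-1.5, 0.3, -1.4]
opening: 0.295
```

send_rows(
  moves=[0,0,0,0,0,-0.3,-1,0,0,0,0,0,-0.4,-1,0,0,0,0,0,-0.4,-1,0,0,0,0,0,-0.2,-1,0,0,0,0,0,0,-1,0,0,0,0,0,0,-1,0,0,0,0,0,0,-1],
)

```text
time_s: 22.9
position: [0.4385, -0.0926, 0.1036]
tcp_rot: [[0.974, 0.225, 0.0], [0.225, -0.974, -0.0], [0.0, 0.0, -1.0]]
force: [0.8, -1.0, -1.4]
opening: 0.294
```

send_rows(
  moves=[0,0,0,0,0,1,-1,0,0,0,0,0,2,-1,0,0,0,0,0,2,-1,0,0,0,0,0,2,-1,0,0,0,0,0,1.7,-1,0,0,0,-2,0,0,-1,0,0,0,-2,-2,0,-1,0,0,0,-0.95,-3,0,-1,0,0,0,0,-3,0,-1,0,0,0,0,-2.4,0,-1,0,0,0,0,-1.5,0,-1,0,0,0,0,0,0,-1,0,0,0,0,0,0,-1],
)

```text
time_s: 24.2
position: [0.3884, -0.2106, 0.1906]
tcp_rot: [[0.975, 0.224, -0.001], [0.224, -0.975, 0.001], [-0.001, -0.002, -1.0]]
force: [-0.6, 0.5, -1.7]
opening: 0.293
```

Run:
```python
from h import *
c=cam('wrist','w12'); keep(c,'w12')
st=read_state(); print(st['time_s'],st['position'],st['tcp_rot'],st['force'])
print(proj(c,[.4671,-.1942,.092]))
```

```text
24.25 [ 0.38827032 -0.21013735  0.19045129] [[ 9.74369271e-01  2.24951544e-01 -1.15179139e-03]
 [ 2.24953235e-01 -9.74368172e-01  1.64534450e-03]
 [-7.52146086e-04 -1.86227232e-03 -9.99997983e-01]] [ 0.2837886   0.16095815 -2.59299245]
[321.24826732  96.88725768]
```

View pics/w12.png

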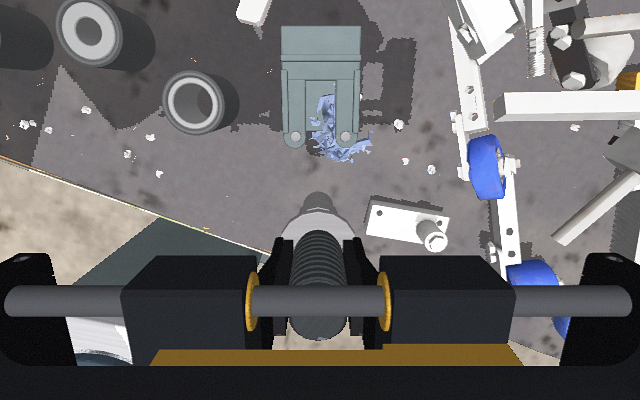

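send_rows(
  moves=[0,0,0,0,-0.2,-1,-1,0,0,0,0,0,-2,-1,0,0,0,0,0,-2,-1,0,0,0,0,0,-1.3,-1,0,0,0,0,0,-0.8,-1,0,0,0,0,0,0,-1,0,0,0,0,0,0,-1],
)

```text
time_s: 24.95
position: [0.3891, -0.2134, 0.1195]
tcp_rot: [[0.974, 0.225, -0.0], [0.225, -0.974, 0.0], [-0.0, -0.0, -1.0]]
force: [-0.3, -1.1, -1.7]
opening: 0.296
```

send_rows(
  moves=[0,0,0,0.5,0.2,0,-1,0,0,0,1,0.24,0,-1,0,0,0,1,0.23,0,-1,0,0,0,0.5,0.11,0,-1,0,0,0,0,0,0,-1],
)

```text
time_s: 25.45
position: [0.4202, -0.2059, 0.1198]
tcp_rot: [[0.974, 0.226, 0.001], [0.226, -0.974, -0.001], [0.001, 0.001, -1.0]]
force: [-0.6, -0.1, -2.6]
opening: 0.293
```

send_rows(
  moves=[0,0,0,0.7,0.22,0,-1,0,0,0,0.8,0.18,0,-1,0,0,0,0.8,0.18,0,-1,0,0,0,0.8,0.18,0,-1,0,0,0,0.8,0.18,0,-1,0,0,0,0.5,0.12,0,-1,0,0,0,0.3,0.08,0,-1,0,0,0,0,0,0,-1,0,0,0,0,0,0,-1],
)

```text
time_s: 26.35
position: [0.4656, -0.1942, 0.1194]
tcp_rot: [[0.974, 0.225, -0.001], [0.225, -0.974, 0.0], [-0.001, -0.0, -1.0]]
force: [-0.3, -0.2, -2.5]
opening: 0.291
```

Run:
```python
from h import *
c=cam('wrist','w13'); keep(c,'w13')
st=read_state(); print(st['time_s'],st['position'],st['tcp_rot'],st['force'])
crop(c,220,120,420,300,4,'w13c')
```

```text
26.4 [ 0.46552951 -0.19428896  0.11946078] [[ 9.74465208e-01  2.24537858e-01 -5.55005952e-04]
 [ 2.24538029e-01 -9.74465291e-01  2.66099848e-04]
 [-4.81084546e-04 -3.83924986e-04 -9.99999811e-01]] [ 0.41956074 -1.13777812 -1.84805685]
```

View pics/w13c.png

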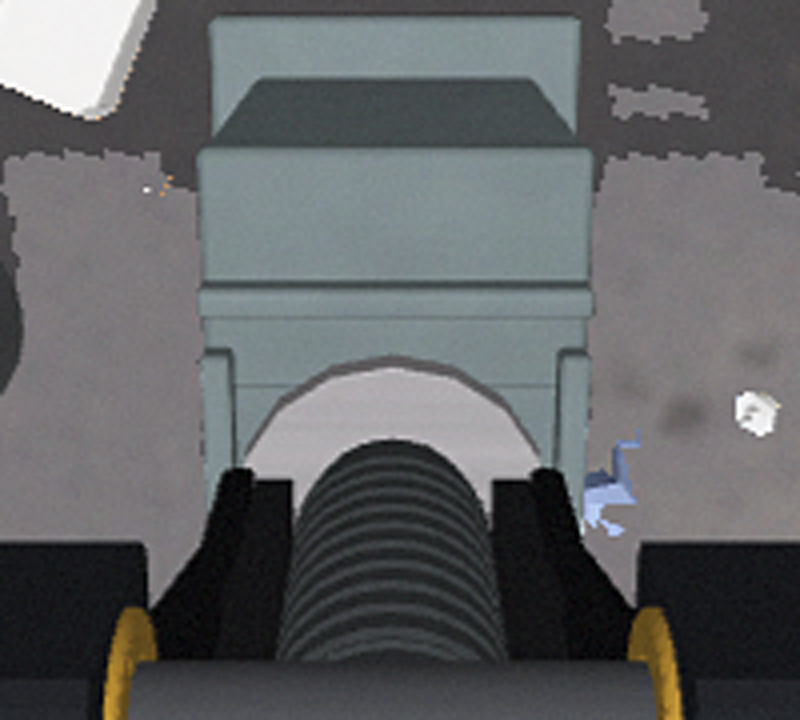

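send_rows(
  moves=[0,0,0,0.15,0.02,0,-1,0,0,0,0,0,0,-1,0,0,0,0,0,-0.3,-1,0,0,0,0,0,-0.3,-1,0,0,0,0,0,-0.2,-1,0,0,0,0,0,-0.1,-1,0,0,0,0,0,0,-1,0,0,0,0,0,0,-1],
)

```text
time_s: 27.2
position: [0.4674, -0.1942, 0.1105]
tcp_rot: [[0.974, 0.225, -0.0], [0.225, -0.974, 0.0], [-0.0, -0.0, -1.0]]
force: [0.7, 0.1, -2.2]
opening: 0.295
```

send_rows(
  moves=[0,0,0,0,0,-0.1,-1,0,0,0,0,0,-0.05,-1,0,0,0,0,0,0,-1,0,0,0,0,0,0,-1],
)

```text
time_s: 27.6
position: [0.4676, -0.1943, 0.1095]
tcp_rot: [[0.974, 0.225, 0.001], [0.225, -0.974, -0.0], [0.0, 0.0, -1.0]]
force: [-0.9, -0.1, 4.4]
opening: 0.293
```

send_rows(
  moves=[0,0,0,0,0,0,0,0,0,0,0,0,0,0,0,0,0,0,0,0,0.5,0,0,0,0,0,0,1,0,0,0,0,0,0,1,0,0,0,0,0,0,1,0,0,0,0,0,0,1],
)

```text
time_s: 28.3
position: [0.4674, -0.1942, 0.109]
tcp_rot: [[0.974, 0.225, -0.0], [0.225, -0.974, 0.0], [-0.0, -0.0, -1.0]]
force: [0.4, 0.6, -0.0]
opening: 0.845
```

send_rows(
  moves=[0,0,0,0,0,1,1,0,0,0,0,0,2,1,0,0,0,0,0,2,1,0,0,0,0,0,3,1,0,0,0,0,0,3,1,0,0,0,0,0,2,1,0,0,0,0,0,0,1,0,0,0,0,0,0,1],
)

```text
time_s: 29.1
position: [0.4672, -0.194, 0.2394]
tcp_rot: [[0.974, 0.225, 0.001], [0.225, -0.974, -0.0], [0.001, 0.001, -1.0]]
force: [0.4, -0.1, -0.6]
opening: 1.001
```

Run:
```python
from h import *
c=cam('wrist','w14'); keep(c,'w14')
st=read_state(); print(st['time_s'],st['position'],st['tcp_rot'],st['force'])
print(proj(c,[.4671,-.1942,.098]),proj(c,[.4671,-.1942,.16]))
crop(c,240,130,440,280,4,'w14c')
```

```text
29.15 [ 0.46673039 -0.19372221  0.23852558] [[ 9.74442313e-01  2.24635109e-01 -1.11667656e-03]
 [ 2.24636034e-01 -9.74442423e-01  7.85349809e-04]
 [-9.11719877e-04 -1.01612388e-03 -9.99999068e-01]] [-0.56427433 -0.06691065 -0.27729715]
[318.44008539 188.52344366] [318.77726991 210.42931758]
```

View pics/w14.png

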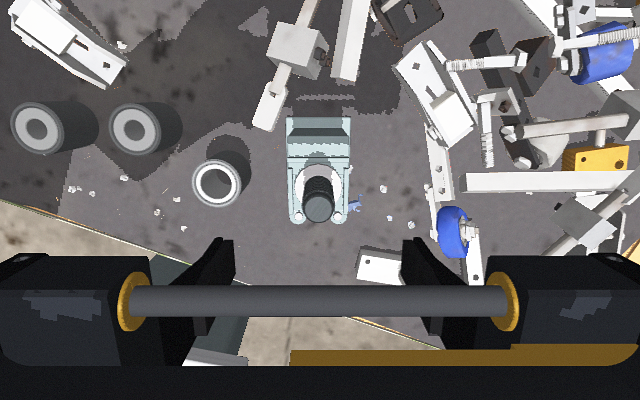

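View pics/w14c.png

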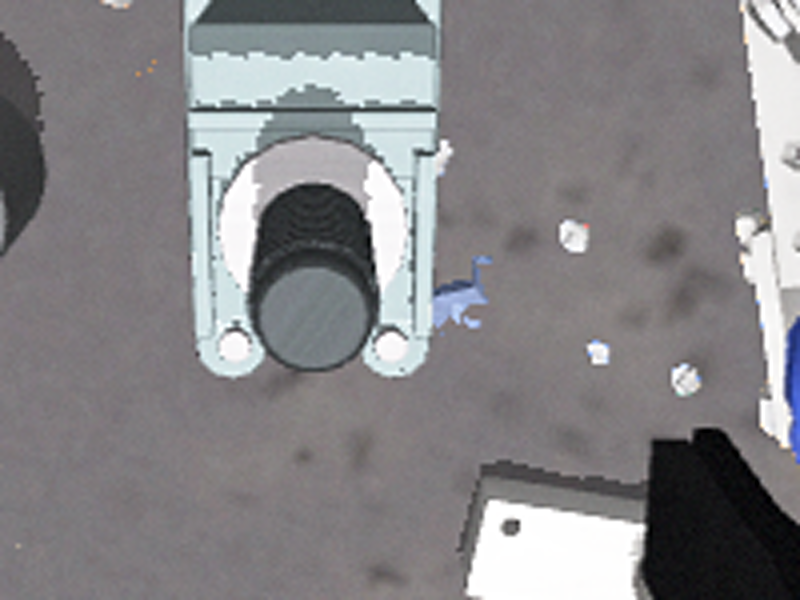

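send_rows(
  moves=[0,0,0,0,0,3,1,0,0,8,1,2,3,1,0,0,8,1,3,1,1,0,0,8,1,3,0,1,0,0,8,1,3,0,1,0,0,8,1,3,0,1,0,0,8,1,3,0,1,0,0,8,1,3,0,1,0,0,8,1,3,0,1,0,0,8,1,3,0,1,0,0,5,1,3,0,1,0,0,0,1,0.5,0,1,0,0,0,0,0,0,1,0,0,0,0,0,0,1],
)

```text
time_s: 30.55
position: [0.5769, 0.0999, 0.3078]
tcp_rot: [[0.002, 1.0, -0.003], [1.0, -0.002, -0.001], [-0.001, -0.003, -1.0]]
force: [-0.8, 0.4, -1.0]
opening: 1.002
```

Run:
```python
from h import *
c=cam('wrist','w15'); keep(c,'w15')
st=read_state(); print(st['time_s'],st['position'],st['tcp_rot'],st['joint_positions'])
```

```text
30.6 [0.57679107 0.09964482 0.30818129] [[ 2.11535843e-03  9.99995293e-01 -2.22242500e-03]
 [ 9.99997578e-01 -2.11670163e-03 -6.02210196e-04]
 [-6.06911572e-04 -2.22114573e-03 -9.99997349e-01]] [-1.11032342e+00  2.22427844e+01  8.16486568e+01 -3.80580859e-02
  7.62352049e+01 -9.79987313e-01]
```

View pics/w15.png

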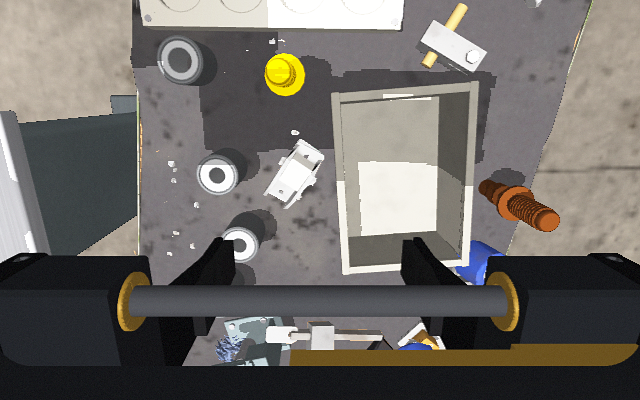

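Run:
```python
from h import *
c=load('w15'); crop(c,320,70,490,285,3.4,'w15c'); crop(c,130,0,420,110,2.7,'w15d')
```

```text
(no output)
```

View pics/w15c.png

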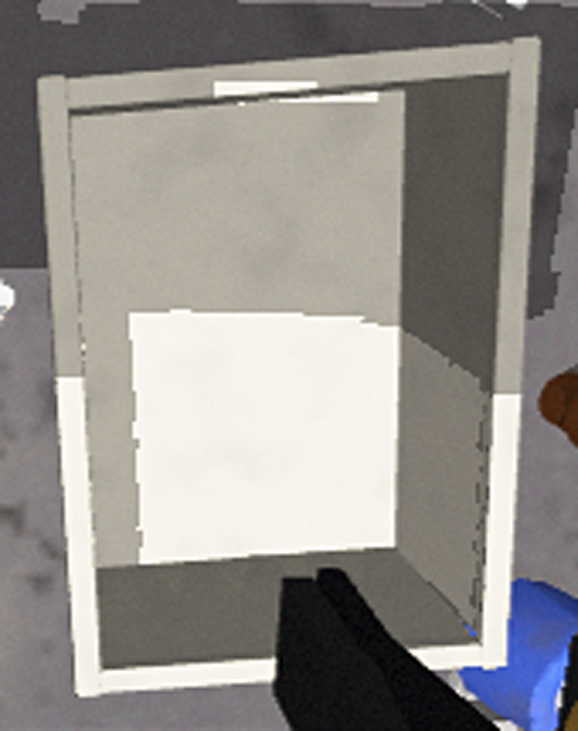

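Run:
```python
from h import *
c=load('w15')
P=lambda x,y,z=.086: atz(c,320+(x+.5)/3.4-.5,70+(y+.5)/3.4-.5,z)
q=np.array([P(39,78),P(540,38),P(506,667),P(79,695)]); print(q.round(4)); print('c',q.mean(0))
for i in range(4):
    d=q[(i+1)%4]-q[i]; print(np.linalg.norm(d),np.degrees(np.arctan2(d[1],d[0])))
print('yellow foot', atz(c,285,90,.0))
for n,(u,v) in dict(s1=(180,60),s2=(217,175),s3=(240,245)).items(): print(n,atz(c,u,v,.06).round(4))
```

```text
[[ 0.592   0.1832  0.086 ]
 [ 0.7474  0.195   0.086 ]
 [ 0.7649 -0.0224  0.086 ]
 [ 0.6092 -0.034   0.086 ]]
c [0.67838277 0.08046058 0.086     ]
0.15584768469100993 4.334162727827306
0.21804034845852363 -85.39958084466522
0.15617357240804347 -175.72304196655244
0.21788315333173605 94.51493379284531
yellow foot [0.53483677 0.18666988 0.        ]
s1 [0.4247 0.2179 0.06  ]
s2 [0.4544 0.0871 0.06  ]
s3 [ 0.4763 -0.0063  0.06  ]
```

View pics/w15d.png

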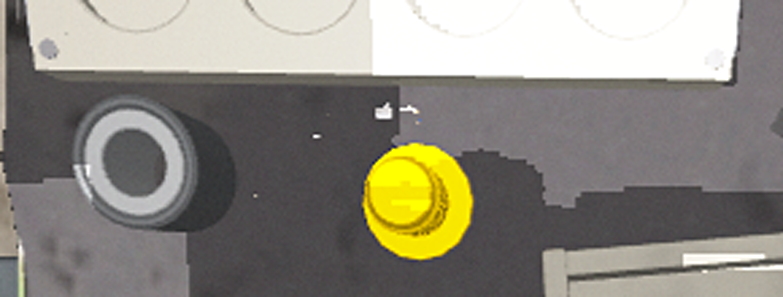

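send_rows(
  moves=[0,0,0,-1,-1.2,0,1,0,0,0,-2,-2.5,-1,1,0,0,0,-2,-3,-2,1,0,0,0,-2,-3,-2,1,0,0,0,-2,-3,-2,1,0,0,0,-2,-3,-2,1,0,0,0,-2,-2.5,-2,1,0,0,0,-0.8,-1,-1,1,0,0,0,0,0,0,1,0,0,0,0,0,0,1],
)

```text
time_s: 31.6
position: [0.439, -0.0919, 0.1896]
tcp_rot: [[0.003, 1.0, 0.001], [1.0, -0.003, -0.0], [-0.0, 0.001, -1.0]]
force: [1.3, 1.0, -0.2]
opening: 1.002
```

Run:
```python
from h import *
c=cam('wrist','w16'); keep(c,'w16')
st=read_state(); print(st['time_s'],st['position'],st['tcp_rot'],st['joint_positions'])
print(proj(c,[.4388,-.0925,.06]),proj(c,[.4742,-.007,.06]))
```

```text
31.65 [ 0.43976171 -0.09166036  0.18988546] [[ 1.49806673e-03  9.99997392e-01  1.72411117e-03]
 [ 9.99998666e-01 -1.49694169e-03 -6.53641452e-04]
 [-6.51058853e-04  1.72508806e-03 -9.99998300e-01]] [-2.60864932e+01  1.96996719e+01  1.08631433e+02  1.25141675e-02
  5.15637058e+01 -2.60084628e+01]
[315.78790741 191.96471861] [359.19259435  90.23213614]
```

View pics/w16.png

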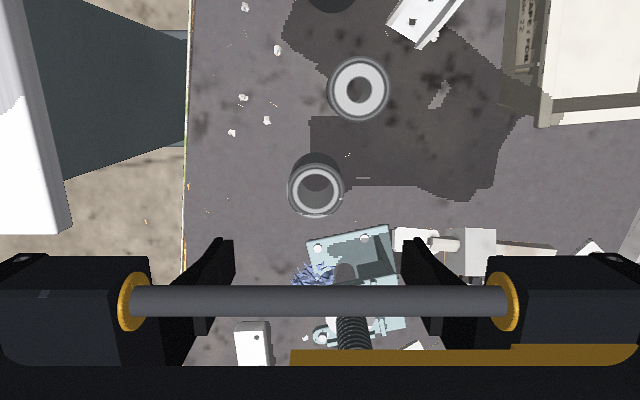

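send_rows(
  moves=[0,0,0,-0.08,-0.08,-2,1,0,0,0,0,0,-3,1,0,0,0,0,0,-3,1,0,0,0,0,0,-3,1,0,0,0,0,0,-2.5,1,0,0,0,0,0,-1.9,1,0,0,0,0,0,-1,1,0,0,0,0,0,0,1,0,0,0,0,0,0,1],
)

```text
time_s: 32.55
position: [0.4394, -0.092, 0.0257]
tcp_rot: [[-0.0, 1.0, 0.001], [1.0, 0.0, -0.001], [-0.001, 0.001, -1.0]]
force: [0.5, 0.2, -0.3]
opening: 1.002
```

send_rows(
  moves=[0,0,0,0,0,0,-1,0,0,0,0,0,0,-1,0,0,0,0,0,0,-1,0,0,0,0,0,0,-1,0,0,0,0,0,0,-1,0,0,0,0,0,0,-1,0,0,0,0,0,0,-1,0,0,0,0,0,0,-1],
)

```text
time_s: 33.35
position: [0.4382, -0.0919, 0.0252]
tcp_rot: [[0.0, 1.0, -0.001], [1.0, -0.0, 0.0], [0.0, -0.001, -1.0]]
force: [-1.7, -0.5, 5.8]
opening: 0.581
```

send_rows(
  moves=[0,0,0,0,0,1,-1,0,0,0,0,0,2,-1,0,0,0,0,0,3,-1,0,0,0,0,0,3,-1,0,0,0,0,0,3,-1,0,0,0,0,0,3,-1,0,0,0,1.5,0.5,2,-1,0,0,0,3,1.5,0,-1,0,0,0,3,1.5,0,-1,0,0,0,3,1.5,0,-1,0,0,0,3,1.5,0,-1,0,0,0,3,1.5,0,-1,0,0,0,3,1.5,0,-1,0,0,0,3,1,0,-1,0,0,0,1.5,0.7,0,-1,0,0,0,0.4,0,0,-1,0,0,0,0,0,0,-1,0,0,0,0,0,0,-1],
)

```text
time_s: 35.15
position: [0.6812, 0.0197, 0.1947]
tcp_rot: [[0.001, 1.0, -0.002], [1.0, -0.001, 0.0], [0.0, -0.002, -1.0]]
force: [-0.3, 0.3, -1.7]
opening: 0.587
```

Run:
```python
from h import *
c=cam('wrist','w17'); keep(c,'w17')
st=read_state(); print(st['time_s'],st['position'],st['force'],st['opening'])
print(proj(c,[.6826,.02,.003]),proj(c,[.6734,.14,.003]))
```

```text
35.2 [0.68124763 0.0195464  0.19495163] [-0.04783125 -0.38669523 -1.54377556] 0.5833371609964281
[318.14612824 175.07955433] [308.5884678  51.958162 ]
```

View pics/w17.png

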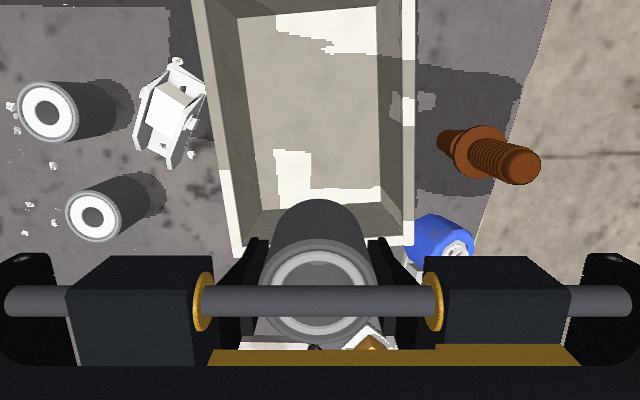

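Run:
```python
from h import *
c=load('w17'); print(atz(c,445,140,0),atz(c,522,166,.14)); c=load('w15'); print(atz(c,484,188,0),atz(c,545,219,.14))
```

```text
[0.81336401 0.05646455 0.        ] [0.81319521 0.05781399 0.14      ]
[0.81278202 0.05437798 0.        ] [0.80988068 0.05973056 0.14      ]
```

send_rows(
  moves=[0,0,0,0,0.25,-2,-1,0,0,0,0,0,-3,-1,0,0,0,0,0,-3,-1,0,0,0,0,0,-3,-1,0,0,0,0,0,-2,-1,0,0,0,0,0,-1.5,-1,0,0,0,0,0,-1,-1,0,0,0,0,0,-0.5,-1,0,0,0,0,0,0,-1],
)

```text
time_s: 36.1
position: [0.6826, 0.0224, 0.0351]
tcp_rot: [[0.001, 1.0, -0.0], [1.0, -0.001, 0.0], [0.0, -0.0, -1.0]]
force: [-0.6, -0.7, -0.5]
opening: 0.582
```

send_rows(
  moves=[0,0,0,0,0,-0.2,-1,0,0,0,0,0,0,0.5,0,0,0,0,0,0,0.5,0,0,0,0,0,0,0.5,0,0,0,0,0,0,0.5,0,0,0,0,0,0,0.5],
)

```text
time_s: 36.7
position: [0.6828, 0.0225, 0.0334]
tcp_rot: [[0.0, 1.0, 0.0], [1.0, -0.0, -0.0], [-0.0, 0.0, -1.0]]
force: [0.3, 0.9, -0.6]
opening: 0.745
```

send_rows(
  moves=[0,0,0,0,0,1,0.5,0,0,0,0,0,3,0.5,0,0,0,0,0,4,0.5,0,0,0,0,0,4,0.5,0,0,0,0,0,4,1,0,0,0,-2,0,0,1,0,0,0,-3,-0.5,0,1,0,0,0,-3,-0.5,0,1,0,0,0,-3,-0.5,0,1,0,0,0,-3,-0.5,0,1,0,0,0,-3,-0.5,0,1,0,0,0,-2.5,-0.5,0,1,0,0,0,-1.3,0,0,1,0,0,0,0,0,0,1,0,0,0,0,0,0,1],
)

```text
time_s: 38.2
position: [0.4756, -0.0077, 0.1939]
tcp_rot: [[0.001, 1.0, 0.003], [1.0, -0.001, -0.001], [-0.001, 0.003, -1.0]]
force: [0.1, -0.9, 1.0]
opening: 1.001
```

Run:
```python
from h import *
c=cam('wrist','w18'); keep(c,'w18')
st=read_state(); print(st['time_s'],st['position'],st['tcp_rot'],st['force'],st['opening'])
print(proj(c,[.4742,-.007,.06]))
```

```text
38.25 [ 0.4761126  -0.00775204  0.19374688] [[ 4.04608490e-04  9.99996301e-01  2.68958848e-03]
 [ 9.99999751e-01 -4.03053748e-04 -5.78576580e-04]
 [-5.77490391e-04  2.68982191e-03 -9.99996216e-01]] [ 0.48364362 -0.62032325  0.72698295] 1.0025244445091157
[314.15718899 189.24386664]
```

View pics/w18.png

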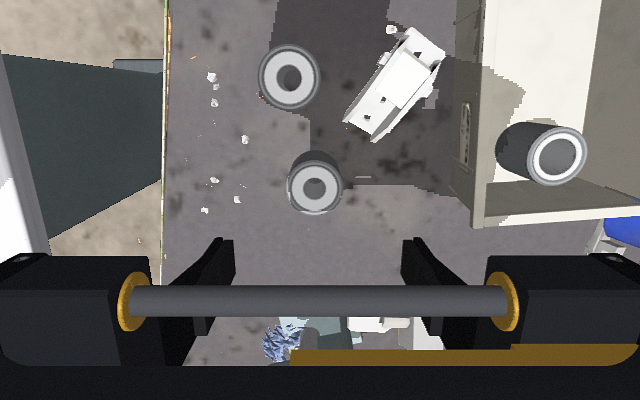

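send_rows(
  moves=[0,0,0,-0.1,0.08,-2,1,0,0,0,0,0,-3,1,0,0,0,0,0,-3,1,0,0,0,0,0,-3,1,0,0,0,0,0,-2.8,1,0,0,0,0,0,-2,1,0,0,0,0,0,-1,1,0,0,0,0,0,0,1,0,0,0,0,0,0,1],
)

```text
time_s: 39.15
position: [0.4745, -0.0068, 0.0253]
tcp_rot: [[0.0, 1.0, 0.001], [1.0, -0.0, -0.0], [-0.0, 0.001, -1.0]]
force: [0.6, 0.7, -0.5]
opening: 1.001
```

send_rows(
  moves=[0,0,0,0,0,0,-1,0,0,0,0,0,0,-1,0,0,0,0,0,0,-1,0,0,0,0,0,0,-1,0,0,0,0,0,0,-1,0,0,0,0,0,0,-1,0,0,0,0,0,0,-1,0,0,0,0,0,0,-1],
)

```text
time_s: 39.95
position: [0.4734, -0.0067, 0.0252]
tcp_rot: [[0.0, 1.0, -0.0], [1.0, -0.0, 0.0], [0.0, -0.0, -1.0]]
force: [0.1, 0.1, 3.9]
opening: 0.578
```

send_rows(
  moves=[0,0,0,0,0,1,-1,0,0,0,0,0,2,-1,0,0,0,0,0,3,-1,0,0,0,0,0,3,-1,0,0,0,0,0,3,-1,0,0,0,0,0,3,-1,0,0,0,1,0.5,2,-1,0,0,0,3,1.2,0,-1,0,0,0,3,1.2,0,-1,0,0,0,3,1.2,0,-1,0,0,0,3,1.2,0,-1,0,0,0,3,1.2,0,-1,0,0,0,2.5,1.2,0,-1,0,0,0,1.5,0.7,0,-1,0,0,0,0.5,0.3,0,-1,0,0,0,0,0,0,-1,0,0,0,0,0,0,-1],
)

```text
time_s: 41.65
position: [0.6772, 0.0801, 0.1947]
tcp_rot: [[0.0, 1.0, -0.002], [1.0, -0.0, -0.0], [-0.0, -0.002, -1.0]]
force: [-0.4, -1.1, -1.2]
opening: 0.579
```

Run:
```python
from h import *
c=cam('wrist','w19'); keep(c,'w19')
st=read_state(); print(st['time_s'],st['position'],st['force'],st['opening'])
```

```text
41.7 [0.67723832 0.07992632 0.19486844] [ 0.64054604 -0.37120016 -2.45652777] 0.5804501427980382
```

View pics/w19.png

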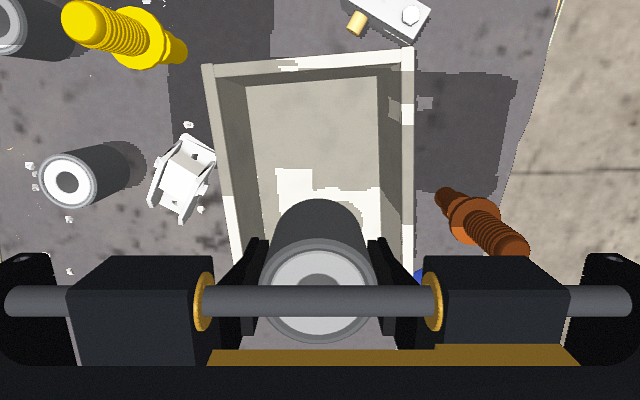

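send_rows(
  moves=[0,0,0,-0.4,0.2,-2,-1,0,0,0,0,0,-3,-1,0,0,0,0,0,-3,-1,0,0,0,0,0,-3,-1,0,0,0,0,0,-2,-1,0,0,0,0,0,-1.5,-1,0,0,0,0,0,-1,-1,0,0,0,0,0,-0.5,-1,0,0,0,0,0,0,-1],
)

```text
time_s: 42.6
position: [0.6746, 0.0822, 0.0351]
tcp_rot: [[0.0, 1.0, -0.0], [1.0, -0.0, -0.0], [-0.0, -0.0, -1.0]]
force: [-0.7, -0.7, -2.2]
opening: 0.58
```

send_rows(
  moves=[0,0,0,0,0,-0.2,-1,0,0,0,0,0,0,0.5,0,0,0,0,0,0,0.5,0,0,0,0,0,0,0.5,0,0,0,0,0,0,0.5,0,0,0,0,0,0,0.5],
)

```text
time_s: 43.2
position: [0.6748, 0.0823, 0.0333]
tcp_rot: [[0.0, 1.0, 0.0], [1.0, -0.0, -0.0], [-0.0, 0.0, -1.0]]
force: [0.7, -0.4, -0.4]
opening: 0.745
```

send_rows(
  moves=[0,0,0,0,0,1,0.5,0,0,0,0,0,3,0.5,0,0,0,0,0,4,0.5,0,0,0,0,0,4,0.5,0,0,0,0,0,4,1,0,0,0,-2,0,0,1,0,0,0,-3,0.2,0,1,0,0,0,-3,0.2,0,1,0,0,0,-3,0,0,1,0,0,0,-3,0,0,1,0,0,0,-3,0,0,1,0,0,0,-3,0,0,1,0,0,0,-1.8,0,0,1,0,0,0,-0.3,0,0,1,0,0,0,0,0,0,1,0,0,0,0,0,0,1],
)

```text
time_s: 44.8
position: [0.4555, 0.0862, 0.1936]
tcp_rot: [[0.001, 1.0, 0.003], [1.0, -0.001, -0.0], [-0.0, 0.003, -1.0]]
force: [-0.9, 0.1, -1.1]
opening: 0.998
```

Run:
```python
from h import *
c=cam('wrist','w20'); keep(c,'w20')
st=read_state(); print(st['time_s'],st['position'],st['force'],st['opening'])
print(proj(c,[.454,.0864,.06]))
for x,y in [(.4975,.0959),(.4975,.0769),(.5125,.0959),(.5125,.0769)]: print(proj(c,[x,y,.03]),proj(c,[x,y,.05]))
crop(c,240,90,460,240,3.6,'w20c')
```

```text
44.85 [0.45546338 0.08614942 0.19344486] [-0.54141788 -0.10179743 -1.17260616] 1.0019369822901278
[314.02099178 189.87825065]
[359.12481934 172.132081  ] [361.7142602  176.91161869]
[358.42696954 191.01704235] [360.92919736 196.84410136]
[374.60025202 172.13192663] [378.13284362 176.91081063]
[373.64648929 191.01453085] [377.06001409 196.84066772]
```

View pics/w20.png

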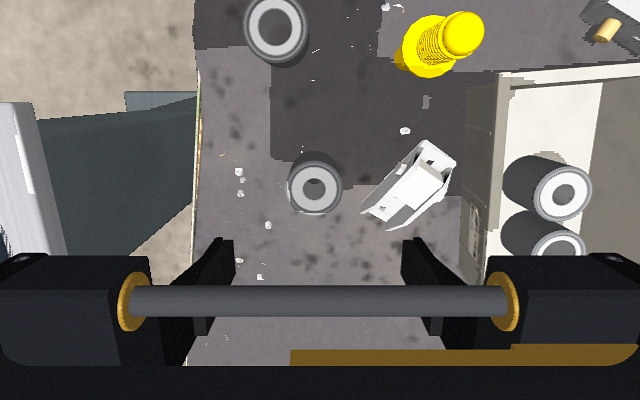

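View pics/w20c.png

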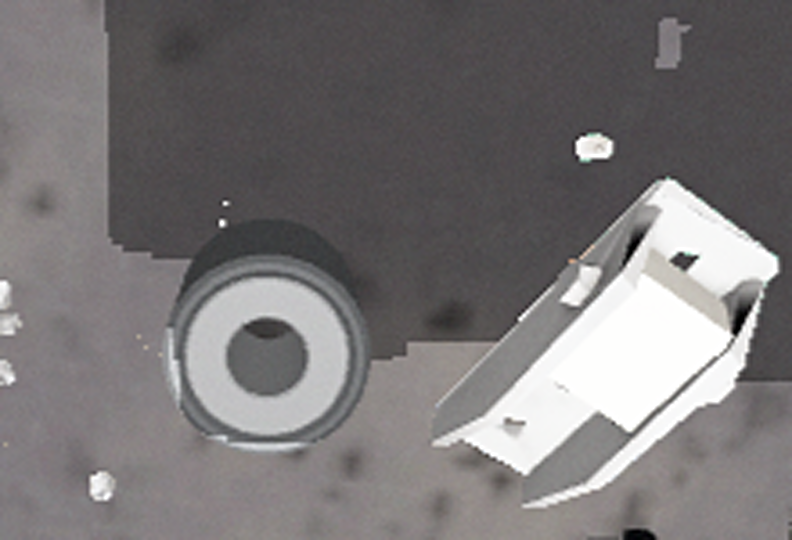

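send_rows(
  moves=[0,0,8,-0.1,0.02,0,1,0,0,8,0,0,0,1,0,0,8,0,0,0,1,0,0,8,0,0,0,1,0,0,8,0,0,0,1,0,0,0,0,0,0,1,0,0,0,0,0,0,1],
)

```text
time_s: 45.55
position: [0.4534, 0.0865, 0.193]
tcp_rot: [[-0.64, 0.768, 0.0], [0.768, 0.64, 0.0], [-0.0, 0.0, -1.0]]
force: [-0.3, 0.1, -0.1]
opening: 0.995
```

Run:
```python
from h import *
c=cam('wrist','w21'); keep(c,'w21')
st=read_state(); print(st['time_s'],st['position'],st['tcp_rot'],st['opening'],proj(c,[.454,.0864,.06]))
R=np.array(st['tcp_rot'])
for y in (.0435,.0585,-.0435,-.0585):
  for x in (.0095,-.0095): print(proj(c,np.array([.454,.0864,.05])+R@[x,y,0]).round(1))
```

```text
45.6 [0.45318342 0.08645866 0.19295523] [[-6.40575639e-01  7.67895041e-01  2.36813787e-04]
 [ 7.67895063e-01  6.40575657e-01 -3.24197414e-07]
 [-1.51946097e-04  1.81640465e-04 -9.99999972e-01]] 1.0010044082268261 [316.09663216 189.63071576]
[363.9 176.7]
[363.1 196.7]
[380.4 176.7]
[379.3 196.7]
[268.4 176.6]
[269.2 196.6]
[251.9 176.6]
[253.  196.6]
```

View pics/w21.png

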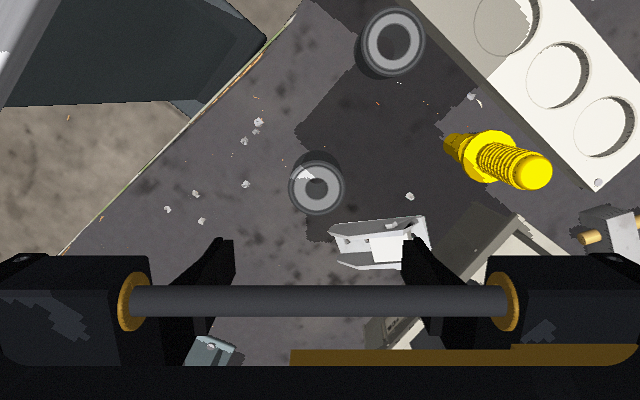

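send_rows(
  moves=[0,0,0,0.05,0,-2,1,0,0,0,0,0,-3,1,0,0,0,0,0,-3,1,0,0,0,0,0,-3,1,0,0,0,0,0,-2.7,1,0,0,0,0,0,-2,1,0,0,0,0,0,-1,1,0,0,0,0,0,0,1,0,0,0,0,0,0,1],
)

```text
time_s: 46.5
position: [0.4536, 0.0865, 0.0264]
tcp_rot: [[-0.642, 0.767, 0.001], [0.767, 0.642, -0.0], [-0.001, 0.001, -1.0]]
force: [0.4, 0.5, 0.2]
opening: 1.001
```

send_rows(
  moves=[0,0,0,0,0,0,-1,0,0,0,0,0,0,-1,0,0,0,0,0,0,-1,0,0,0,0,0,0,-1,0,0,0,0,0,0,-1,0,0,0,0,0,0,-1,0,0,0,0,0,0,-1,0,0,0,0,0,0,-1],
)

```text
time_s: 47.3
position: [0.453, 0.0865, 0.0262]
tcp_rot: [[-0.643, 0.766, -0.0], [0.766, 0.643, -0.0], [0.0, -0.0, -1.0]]
force: [-0.5, 0.3, 4.3]
opening: 0.584
```

send_rows(
  moves=[0,0,0,0,0,1,-1,0,0,0,0,0,2,-1,0,0,0,0,0,3,-1,0,0,0,0,0,3,-1,0,0,0,0,0,3,-1,0,0,0,0,0,3,-1,0,0,0,1,0,2,-1,0,0,-8,3,0.5,0.5,-1,0,0,-8,3,0.5,0,-1,0,0,-8,3,0.8,0,-1,0,0,-8,3,0.9,0,-1,0,0,-8,3,0.9,0,-1,0,0,0,3,0.9,0,-1,0,0,0,1.5,0.6,0,-1,0,0,0,1,0.2,0,-1,0,0,0,0,0,0,-1,0,0,0,0,0,0,-1],
)

```text
time_s: 49.0
position: [0.6668, 0.1393, 0.2006]
tcp_rot: [[0.0, 1.0, -0.002], [1.0, -0.0, -0.0], [-0.0, -0.002, -1.0]]
force: [0.3, 0.4, -1.6]
opening: 0.586
```

Run:
```python
from h import *
c=cam('wrist','w22'); keep(c,'w22')
st=read_state(); print(st['time_s'],st['position'],st['tcp_rot'],st['force'],st['opening'])
t=cam('top','t22'); crop(t,170,90,370,290,4,'t22c')
```

```text
49.05 [0.66666755 0.13922949 0.20075987] [[ 4.92469454e-04  9.99997365e-01 -2.24237412e-03]
 [ 9.99999859e-01 -4.92918387e-04 -1.99655854e-04]
 [-2.00760635e-04 -2.24227548e-03 -9.99997466e-01]] [ 0.29398613 -0.05235615 -1.38215382] 0.587510993613898
```

View pics/w22.png

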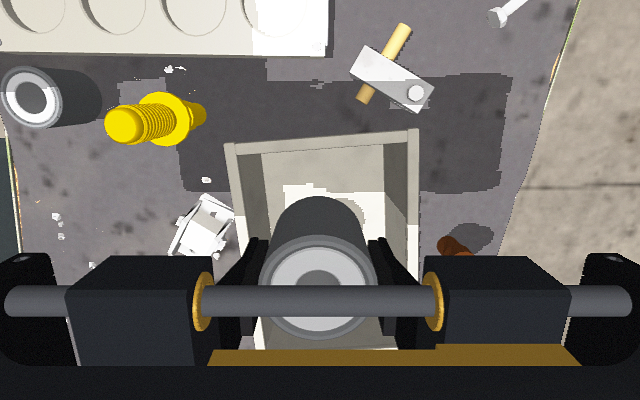

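View pics/t22c.png

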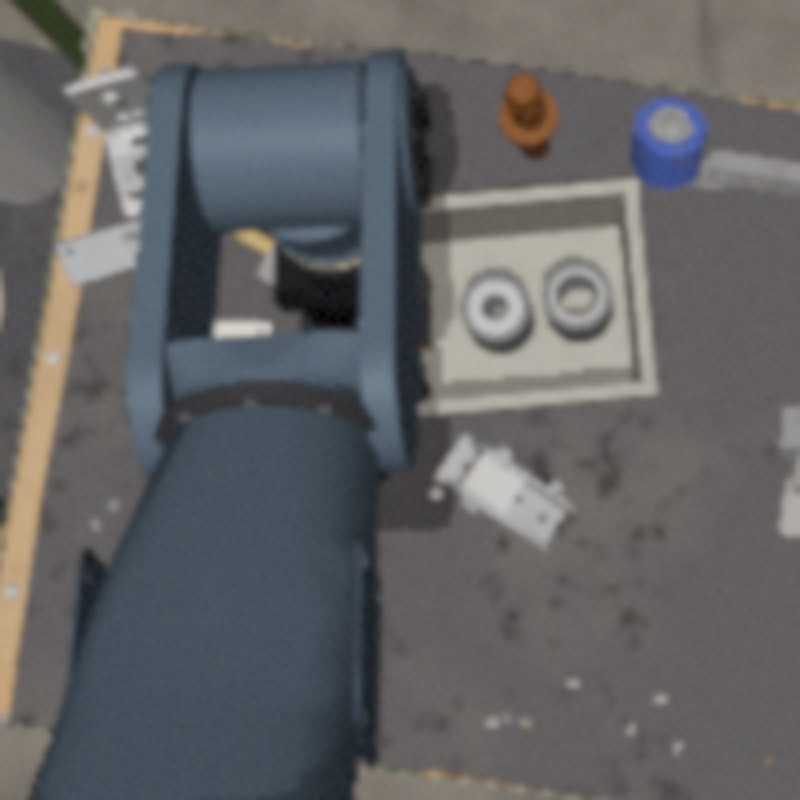

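send_rows(
  moves=[0,0,0,0.3,0.05,-2,-1,0,0,0,0,0,-3,-1,0,0,0,0,0,-3,-1,0,0,0,0,0,-3,-1,0,0,0,0,0,-2.5,-1,0,0,0,0,0,-1.5,-1,0,0,0,0,0,-1,-1,0,0,0,0,0,-0.5,-1,0,0,0,0,0,0,-1],
)

```text
time_s: 50.0
position: [0.6712, 0.14, 0.0362]
tcp_rot: [[0.0, 1.0, 0.0], [1.0, -0.0, 0.0], [0.0, 0.0, -1.0]]
force: [-0.4, 1.0, -1.3]
opening: 0.584
```

send_rows(
  moves=[0,0,0,0,0,-0.1,-1,0,0,0,0,0,0,0.5,0,0,0,0,0,0,0.5,0,0,0,0,0,0,0.5,0,0,0,0,0,0,0.5,0,0,0,0,0,0,0.5],
)

```text
time_s: 50.6
position: [0.6713, 0.14, 0.0353]
tcp_rot: [[0.0, 1.0, 0.0], [1.0, -0.0, 0.0], [0.0, 0.0, -1.0]]
force: [0.3, 0.5, -0.1]
opening: 0.747
```

send_rows(
  moves=[0,0,0,0,0,1,0.5,0,0,0,0,0,3,0.5,0,0,0,0,0,4,0.5,0,0,0,0,0,4,0.5,0,0,0,0,0,4,1,0,0,0,-2,0.5,1.5,1,0,0,0,-3,1,0,1,0,0,0,-3,1,0,1,0,0,0,-3,1,0,1,0,0,8,-3,1,0,1,0,0,8,-3,1,0,1,0,0,8,-3,1,0,1,0,0,8,-3,1,0,1,0,0,8,-1.5,0.4,0,1,0,0,5,-0.2,0,0,1,0,0,0,0,0,0,1,0,0,0,0,0,0,1],
)

```text
time_s: 52.3
position: [0.4247, 0.2191, 0.2107]
tcp_rot: [[-0.706, 0.709, 0.002], [0.709, 0.706, 0.0], [-0.001, 0.001, -1.0]]
force: [0.3, -0.6, 0.5]
opening: 1.001
```

Run:
```python
from h import *
c=cam('wrist','w23'); keep(c,'w23')
st=read_state(); print(st['time_s'],st['position'],st['tcp_rot'],st['force'],st['opening'])
print(proj(c,[.4239,.2188,.06]))
```

```text
52.35 [0.42485164 0.2190358  0.21055054] [[-7.05544019e-01  7.08664679e-01  1.41770691e-03]
 [ 7.08665644e-01  7.05544418e-01  2.80287407e-04]
 [-8.01625412e-04  1.20243528e-03 -9.99998956e-01]] [-0.29628892  0.53772159  0.11633206] 1.0039688183033535
[314.73500156 183.59351241]
```

View pics/w23.png

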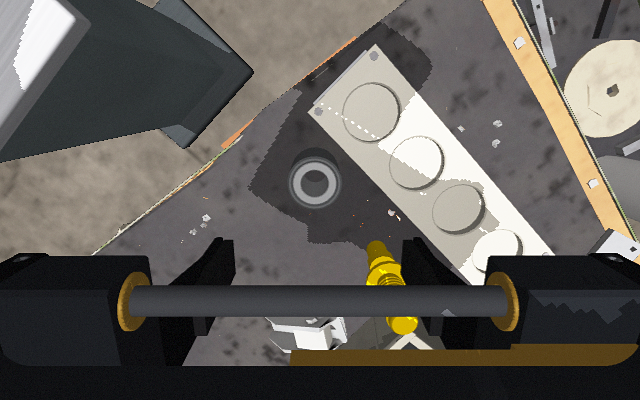

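Run:
```python
from h import *
c=load('w23'); crop(c,300,35,490,245,3.6,'w23c')
```

```text
(no output)
```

View pics/w23c.png

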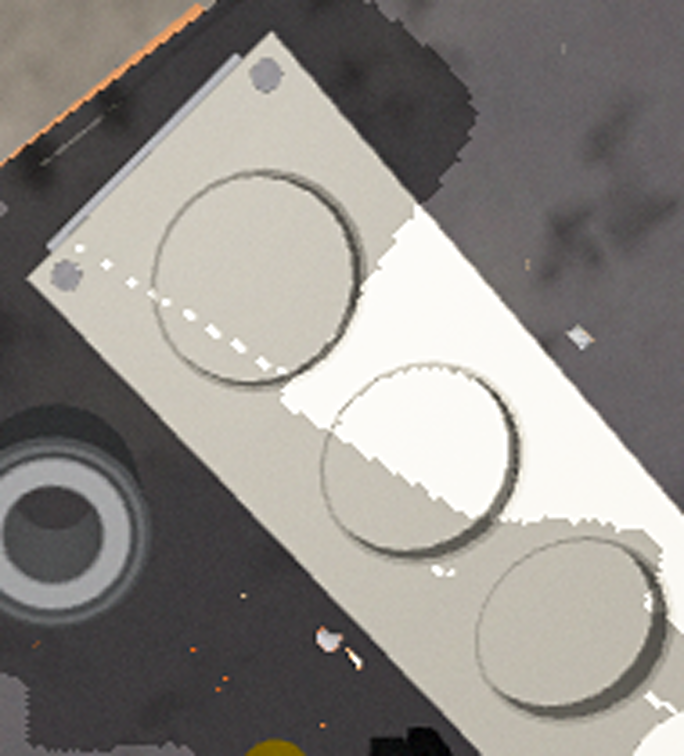

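Run:
```python
from h import *
c=load('w23')
P=lambda x,y,z: atz(c,300+(x+.5)/3.6-.5,35+(y+.5)/3.6-.5,z)
q=[P(257,279.5,.028),P(421.5,461,.028),P(571,628,.028)]; print(q)
print([np.linalg.norm(q[i+1]-q[i]) for i in (0,1)])
k=[P(32,279,.028),P(272,32,.028)]; print('end corners',k,np.linalg.norm(k[0]-k[1]))
print('S1',P(52,535,.06))
```

```text
[array([0.41787724, 0.30234442, 0.028     ]), array([0.48752281, 0.30155585, 0.028     ]), array([0.55684724, 0.30038022, 0.028     ])]
[np.float64(0.06965003257133956), np.float64(0.06933440357285564)]
end corners [array([0.37468861, 0.25944112, 0.028     ]), array([0.37518835, 0.34657739, 0.028     ])] 0.08713770086315042
S1 [0.42323228 0.21860401 0.06      ]
```

send_rows(
  moves=[0,0,0,-0.1,-0.03,-2,1,0,0,0,0,0,-3,1,0,0,0,0,0,-3,1,0,0,0,0,0,-3,1,0,0,0,0,0,-3,1,0,0,0,0,0,-2,1,0,0,0,0,0,-1.5,1,0,0,0,0,0,0,1,0,0,0,0,0,0,1],
)

```text
time_s: 53.25
position: [0.4237, 0.2186, 0.0349]
tcp_rot: [[-0.706, 0.708, -0.0], [0.708, 0.706, -0.0], [0.0, -0.0, -1.0]]
force: [-0.8, 0.7, -0.3]
opening: 0.999
```

send_rows(
  moves=[0,0,0,0,0,0,-1,0,0,0,0,0,0,-1,0,0,0,0,0,0,-1,0,0,0,0,0,0,-1,0,0,0,0,0,0,-1,0,0,0,0,0,0,-1,0,0,0,0,0,0,-1,0,0,0,0,0,0,-1],
)

```text
time_s: 54.05
position: [0.4228, 0.2186, 0.0353]
tcp_rot: [[-0.707, 0.707, -0.001], [0.707, 0.707, -0.0], [0.0, -0.001, -1.0]]
force: [-0.2, -0.2, 4.6]
opening: 0.578
```

send_rows(
  moves=[0,0,0,0,0,1,-1,0,0,0,0,0,2,-1,0,0,0,0,0,2,-1,0,0,0,0,0,2,-1,0,0,0,0,0,1,-1,0,0,0,0,1,0,-1,0,0,0,-0.2,2,0,-1,0,0,0,-0.2,2,0,-1,0,0,0,-0.1,2,0,-1,0,0,0,0,1.4,0,-1,0,0,0,0,0,0,-1,0,0,0,0,0,0,-1],
)

```text
time_s: 55.25
position: [0.4175, 0.3026, 0.1144]
tcp_rot: [[-0.708, 0.707, -0.001], [0.707, 0.708, -0.001], [0.0, -0.002, -1.0]]
force: [-0.4, -1.1, -1.6]
opening: 0.583
```

Run:
```python
from h import *
c=cam('wrist','w24'); keep(c,'w24')
st=read_state(); print(st['time_s'],st['position'],st['tcp_rot'],st['force'],st['opening'])
print(proj(c,[.4179,.3023,.028]), proj(c,[*st['position'][:2],st['position'][2]+.025]))
```

```text
55.3 [0.41758315 0.30220904 0.11454057] [[-7.07059336e-01  7.07153016e-01 -1.30658999e-03]
 [ 7.07154170e-01  7.07058796e-01 -9.16133333e-04]
 [ 2.75989498e-04 -1.57172119e-03 -9.99998727e-01]] [ 0.04810548 -0.84459981 -1.49538971] 0.5832636480631445
[315.49023623 205.86533653] [312.72633739 282.6212009 ]
```

View pics/w24.png

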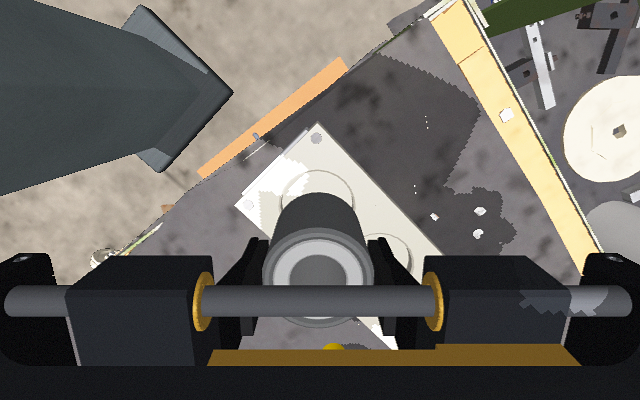

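Run:
```python
from h import *
c=load('w6'); 
S={'w6':([.35166928,.20028129,.19938582],[[.974758517,.223261668,-.00024740],[.223261591,-.974758519,-.0003],[-.0003,.00024,-1]]),
'w24':([.41758315,.30220904,.11454057],[[-.707059336,.707153016,-.0013],[.70715417,.7070588,-.00092],[.000276,-.00157,-1]]),
'w19':([.67723832,.07992632,.19486844],[[0,1,-.002],[1,0,0],[0,-.002,-1]]),
'w22':([.66666755,.13922949,.20075987],[[.0005,1,-.0022],[1,-.0005,0],[0,-.0022,-1]])}
for n,(p,R) in S.items():
    c=load(n); o,d=ray(c,c['cx'],c['cy']); R=np.array(R); d/=np.linalg.norm(d)
    print(n,(R.T@(o-p)).round(4),(R.T@d).round(4), proj(c,np.array(p)+R@[0,0,-.025]).round(1))
```

```text
w6 [ 0.0822 -0.0012 -0.1617] [-0.294   0.0016  0.9558] [319.7 284.7]
w24 [ 0.0812  0.0022 -0.1618] [-2.939e-01 -4.000e-04  9.558e-01] [312.8 282.6]
w19 [ 0.0824  0.0013 -0.1617] [-2.945e-01 -2.000e-04  9.557e-01] [314.7 284.8]
w22 [ 0.0824  0.0014 -0.1617] [-2.946e-01  1.000e-04  9.556e-01] [314.4 284.6]
```

Run:
```python
from h import *
c=load('w24'); crop(c,220,150,420,350,4,'w24c')
th=np.linspace(0,2*np.pi,200)
p=np.array([.41758315,.30220904,.11454])
for n,r,z,ctr in [('toprim',.026,p[2]+.025,p),('bottom',.026,p[2]-.035,p),('recess',.028,.028,[.4179,.3023])]:
    q=np.array([proj(c,[ctr[0]+r*np.cos(t),ctr[1]+r*np.sin(t),z]) for t in th]); print(n,q.min(0),q.max(0))
```

```text
toprim [254.94714763 228.89374897] [370.52731606 331.29178832]
bottom [272.18505437 191.05034609] [356.44740455 269.33602674]
recess [278.69680586 169.7664588 ] [352.30104288 239.76241839]
```

View pics/w24c.png

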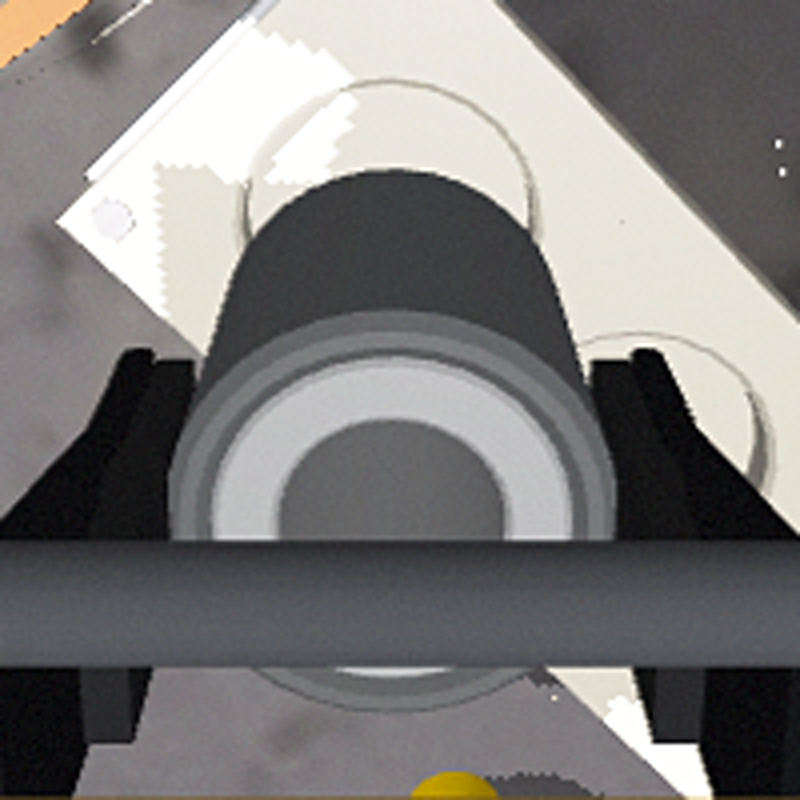

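send_rows(
  moves=[0,0,0,-0.06,-0.06,-1,-1,0,0,0,0,0,-1.5,-1,0,0,0,0,0,-1.5,-1,0,0,0,0,0,-0.8,-1,0,0,0,0,0,0,-1,0,0,0,0,0,0,-1],
)

```text
time_s: 55.9
position: [0.4176, 0.3018, 0.0669]
tcp_rot: [[-0.706, 0.708, -0.0], [0.708, 0.706, -0.0], [0.0, -0.0, -1.0]]
force: [0.6, -0.1, -1.7]
opening: 0.588
```

Run:
```python
from h import *
c=cam('wrist','w25'); keep(c,'w25')
st=read_state(); print(st['time_s'],st['position'],st['force'],st['opening'])
crop(c,220,150,420,350,4,'w25c')
```

```text
55.95 [0.41787276 0.30202777 0.06730875] [ 0.41062369  0.4394689  -2.38498481] 0.5828179435096354
```

View pics/w25c.png

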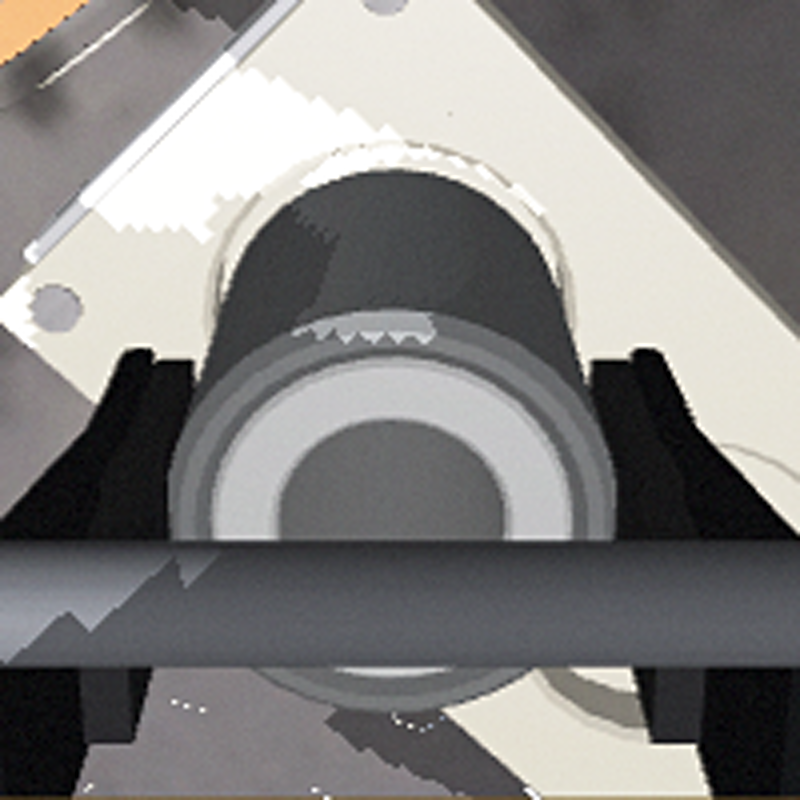

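send_rows(
  moves=[0,0,0,-0.08,0.08,0,-1,0,0,0,0,0,-0.3,-1,0,0,0,0,0,-0.3,-1,0,0,0,0,0,-0.2,-1,0,0,0,0,0,0,-1],
)

```text
time_s: 56.45
position: [0.4164, 0.3028, 0.0587]
tcp_rot: [[-0.707, 0.707, -0.001], [0.707, 0.707, -0.0], [0.0, -0.001, -1.0]]
force: [0.5, -1.0, -1.4]
opening: 0.585
```

send_rows(
  moves=[0,0,0,0,0,-0.2,-1,0,0,0,0,0,-0.2,-1,0,0,0,0,0,-0.2,-1,0,0,0,0,0,-0.1,-1,0,0,0,0,0,0,-1],
)

```text
time_s: 56.95
position: [0.4166, 0.3029, 0.0518]
tcp_rot: [[-0.707, 0.707, -0.0], [0.707, 0.707, -0.0], [0.0, -0.0, -1.0]]
force: [0.1, 0.9, -1.8]
opening: 0.587
```

send_rows(
  moves=[0,0,0,0,0,-0.1,-1,0,0,0,0,0,0,-1,0,0,0,0,0,0,-1],
)

```text
time_s: 57.25
position: [0.4168, 0.3029, 0.0513]
tcp_rot: [[-0.707, 0.707, 0.0], [0.707, 0.707, 0.0], [-0.0, 0.0, -1.0]]
force: [0.1, -0.8, 1.9]
opening: 0.581
```

send_rows(
  moves=[0,0,0,0,0,0,0.5,0,0,0,0,0,0,0.5,0,0,0,0,0,0,0.5,0,0,0,0,0,0,0.5,0,0,0,0,0,0,0.5,0,0,0,0,0,0.5,0.5,0,0,0,0,0,1.5,0.5,0,0,0,0,0,3,0.5,0,0,0,0,0,4,0.5,0,0,0,0,0,4,0.5,0,0,0,0,0,4,0.5,0,0,0,0,0,2,0.5,0,0,0,0,0,0,0.5,0,0,0,0,0,0,0.5],
)

```text
time_s: 58.65
position: [0.4163, 0.3027, 0.2411]
tcp_rot: [[-0.707, 0.707, 0.0], [0.707, 0.707, 0.0], [-0.0, 0.0, -1.0]]
force: [-0.3, 0.1, -0.8]
opening: 0.751
```

Run:
```python
from h import *
c=cam('wrist','w26'); keep(c,'w26')
st=read_state(); print(st['time_s'],st['position'],st['force'],st['opening'])
crop(c,220,90,420,240,4,'w26c')
```

```text
58.7 [0.41576741 0.30249804 0.24019393] [ 0.15813383 -0.12009264 -0.75177091] 0.7533677531989519
```

View pics/w26c.png

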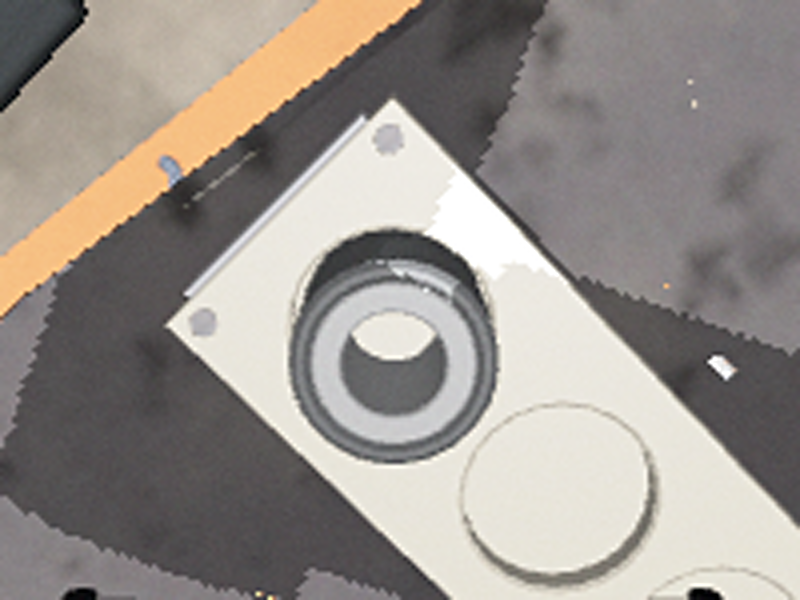

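send_rows(
  moves=[0,0,0,0,0,4,1,0,0,0,0,-2,4,1,0,0,0,0.5,-4,1,1,0,0,0,0.5,-4,0,1,0,0,0,0.5,-4,0,1,0,0,0,0.5,-4,0,1,0,0,0,0.5,-4,0,1,0,0,0,0.5,-4,0,1,0,0,-8,0,-4,0,1,0,0,-8,0,-4,0,1,0,0,-8,0,-4,0,1,0,0,-8,0,-4,0,1,0,0,-8,0,-4,0,1,0,0,-8,0,-3,0,1,0,0,0,0,0,0,1,0,0,0,0,0,0,1],
)

```text
time_s: 60.3
position: [0.4458, -0.1869, 0.3291]
tcp_rot: [[0.053, 0.999, -0.004], [0.999, -0.053, 0.003], [0.003, -0.004, -1.0]]
force: [-0.7, 0.6, -1.1]
opening: 0.999
```

Run:
```python
from h import *
t=cam('top','t27'); keep(t,'t27'); crop(t,180,90,440,290,3,'t27c')
s=cam('scene','s27'); crop(s,200,140,440,340,3.2,'s27c')
cam('wrist','w27')
st=read_state(); print(st['time_s'],st['position'],st['opening'])
```

```text
60.45 [ 0.44624704 -0.18567423  0.33024351] 0.9979078834193486
```

View pics/t27c.png

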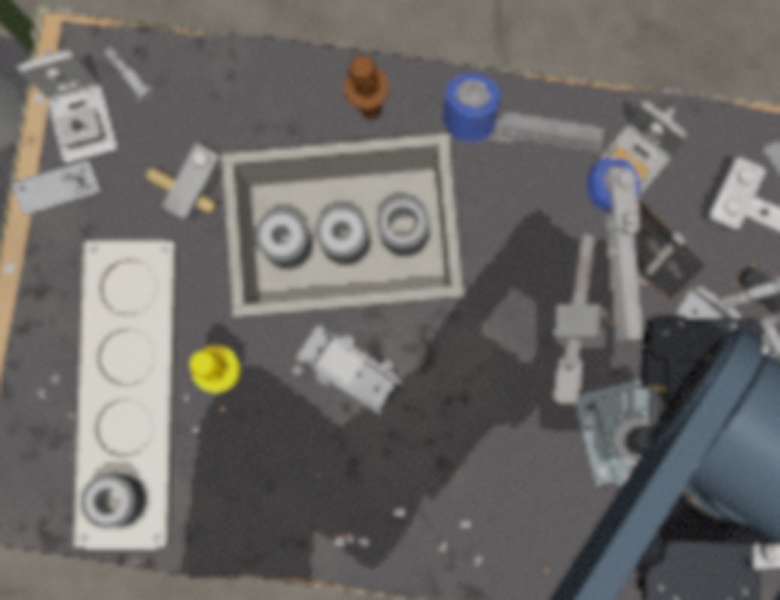

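View pics/s27c.png

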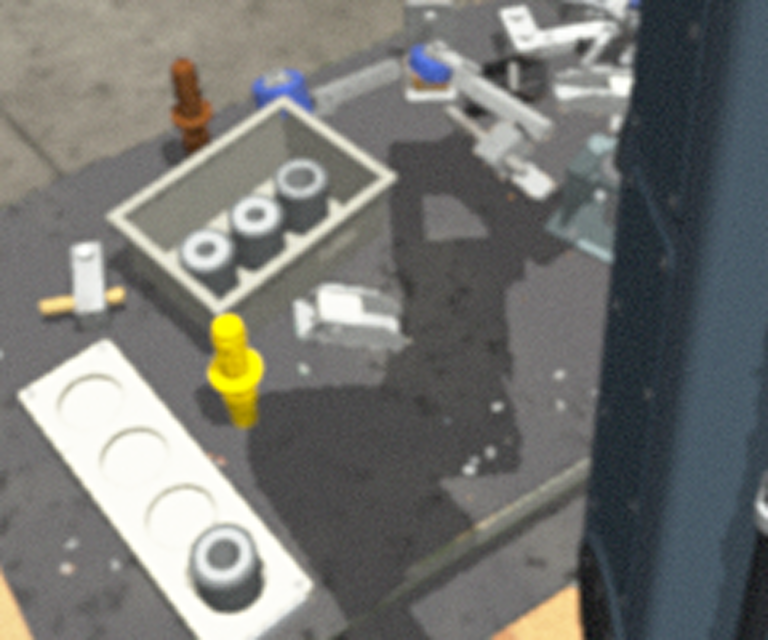

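View pics/w27.png

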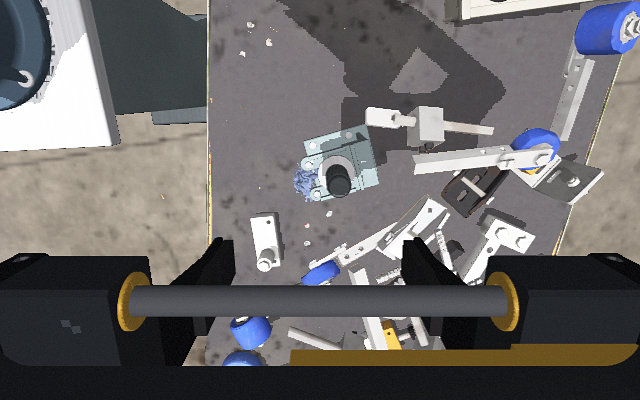

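Run:
```python
from h import *
t=load('t27'); P=lambda x,y,z: atz(t,180+(x+.5)/3-.5,90+(y+.5)/3-.5,z).round(4)
print('sleeve top',P(112,499,.076)); print('recesses',P(130,287,.028),P(128,357,.028),P(125,427,.028))
crop(t,195,220,240,285,12,'t27d')
```

```text
sleeve top [0.4182 0.2972 0.076 ]
recesses [0.6268 0.2951 0.028 ] [0.5567 0.2961 0.028 ] [0.4875 0.2981 0.028 ]
```

View pics/t27d.png

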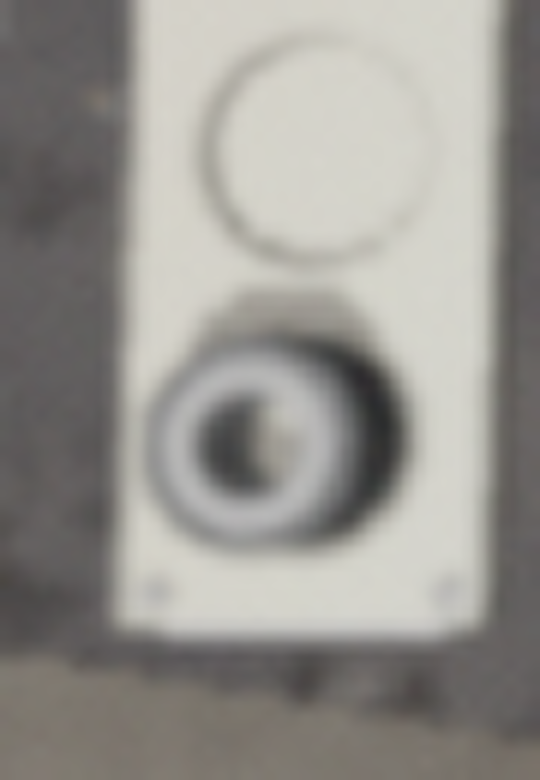

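Run:
```python
from h import *
print(hand_in())
```

```text
the job is handed in; nothing more can be done
None
```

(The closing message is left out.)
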